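# Clear and zero the plaster scale

## Robot

A 7-joint arm with a two-finger parallel gripper is mounted at the origin on the work surface. World frame = base frame: x ahead of the robot, y to its left, z up, the work surface at z = 0. Lengths are in m, angles in rad, forces in N, time in s.
With the tool pointing down it reaches from about 0.425 to 0.825 m from the base axis. Payload 3.6 kg.
Tool frame: the origin (TCP) lies where the fingers leave the gripper's body, on its centre line; the fingertips stand 73 mm ahead of it and the grasp point (between the pads) lies 54 mm ahead of it; x points along the fingers, y is the direction in which the jaws open and shut, and the axes are right-handed (so a half turn about x gives the same grasp; the last joint's range is limited). The gripper opens to 85 mm and grips with 20 to 120 N. Pads are 22 mm wide; open, the fingers measure 114 mm over their backs; the gripper's body (76 mm by 85 mm) begins 54 mm behind the grasp point. The pads swing forward as they close: fully open they stand 13 mm farther back than shut.
Start: joints at [-1.192, 0.615, -0.013, 1.423, 0.008, 1.103, -0.04], TCP at [0.256, 0.597, 0.304] pointing down, gripper open.
Joint ranges: [-3.12, 3.12], [-0.3, 2.06], [-1.34, 1.32], [0.26, 2.42], [-1.36, 4.5], [0.01, 1.98], [-2.84, 2.84]. Speed limits (rad/s): [2.79, 2.79, 3.14, 3.14, 3.14, 3.14, 3.14].

## Interface

Orientations are given as a unit quaternion [x, y, z, w].
In Python, from station import arm, snapshot, camera_info, ticket gives the robot as it stands. Calls block until the motion is done:
- arm.movep(position, orientation): joint-space move of the TCP to a pose.
- arm.line_to(position, velocity=0.15, ori=None): straight line of the TCP; ori=None keeps the orientation; velocity is the mean speed in m/s.
- arm.move_j(angles): joint-space move.
- arm.move_gripper(opening, effort=None): opening from 0.0 (shut) to 1.0 (fully open); effort is the grip in N (None keeps the last); returns when the fingers have stopped.
- arm.pause(seconds).
- arm.ik(position, orientation): joint angles nearest the present ones, or None.
- snapshot(name): name is "side" or "top"; returns the picture (384x512x3 uint8, blue, green, red); there is no depth.
- camera_info(name): a dict with "fx", "fy", "cx", "cy" (pixels), "dist_coeffs" ([k1, k2, p1, p2, k3] as OpenCV has them; the pictures are not rectified), "R" (3x3) and "t" (3): a world point X has camera coordinates R X + t. Camera axes: x right, y down, z forward; pixel columns grow to the right and rows downward; lengths in m; the calibration is good to about 2 mm. A picture is of the moment at which its call begins. camera_info takes no time and is no camera call.
A pose or a line that the arm cannot do raises arm.MotionError and nothing moves.
- ticket.finish_job(): hands the job in, once; it reports no verdict.
Readings, each from a call of its own:
- arm.read_time(): time.
- arm.read_joint_positions(): joint angles.
- arm.read_dq(): joint speeds.
- arm.read_effort(): joint torques, N m.
- arm.read_tool_pos(): TCP position.
- arm.read_eef_rot(): TCP orientation.
- arm.read_ft_force(): force on the tool from outside, world axes, zero at the start.
- arm.read_wrist_torque(): the same for the moment, N m.
- arm.read_opening(): opening from 0.0 (shut) to 1.0 (fully open).
Only numpy, scipy, OpenCV 4.12 (cv2) and the standard library are available. Lean on these libraries where they do the work, as an engineer would, in place of code of your own. Each camera call takes 0.05 s, during which the arm holds its last target.

## Task

With the scraper block, not the fingers, sweep the four flakes of dried plaster off the scale's plate into the aluminium waste tray beside it, and put the scraper down off the scale. Once the plate is clear, zero the scale: it slides on its feet, so push it back until it lies flat against the wooden batten, hold the broad zero key on its front panel fully down for a good second, and let go. Be gentle with the scale and do not tip it, leave it standing against the batten, and leave the other things where they are.

Things in the scene. Friction and masses are not known exactly. Their poses are not given: they have to be found in the camera images.
- scale: Loose bench scale, 0.5 to 0.7 kg, on four hard slippery feet (friction about 0.2): pressed at the key while free it slides back. Origin: middle of the base at table level; x from front to back, z up. Grey base 140 mm wide (y), upright flat back at x = +70 mm. At the front an upright lip at x -84 mm, 4 to 14 mm high, the foremost part, good to push at; above it the panel slopes 38 degrees back, up to x -20, z 60 mm.
- plate_top (a point): Middle of the top of the scale's flat steel plate, 74 mm above the table; axes as the scale's. Plate 147 (x) x 200 (y) x 6 mm; it overhangs the base by 30 mm at each side. Its front edge, 68 to 74 mm high, hangs out over the zero key, so that the key can be reached only with the tool tilted some 25 to 45 degrees, pointing down and to the scale's back.
- key_face (a point): Middle of the outer face of the zero key: a pale oblong key, 44 mm wide (y), 18 mm up the slope, standing 6 mm proud of the panel, at x -71, z 28 mm on the scale, in the middle of its width. z points straight out of the panel (forward and up, 38 degrees from vertical), y along the scale's width; the point moves in with the key.
- zero_key (a joint): Zero key travel in m: 0 = out, 0.005 = fully down (it then still stands 1 mm proud). Spring: about 5 N to start it, 9 N at the bottom; it returns when let go.
- scale_back_left (a point): Rear corner of the base, left (+y), 15 mm up; axes as the scale's.
- scale_back_right (a point): Rear corner of the base, right (-y), 15 mm up; axes as the scale's.
- batten: The fixed stop: wooden batten screwed to the table behind the scale, 420 mm long (its y), 28 mm thick (x), 30 mm high. Origin: middle of its underside; the face towards the scale is at x = -14 mm. The scale starts 40 to 75 mm away from it, turned by up to 7 degrees.
- scraper: Scraper block standing on its foot: dark rubber foot 120 x 28 x 14 mm, above it a wooden grip ridge 112 mm long, 22 mm thick, from 14 to 60 mm high. Origin: middle of the underside; x along its length, y across the 22 mm grip. About 0.16 kg. It stands at the left or at the right of the table.
- tray: Loose shallow aluminium waste tray, open, 160 (x) x 130 (y) x 22 mm high, walls and floor 3 mm. Origin: middle of the underside. It stands beside the scale, left or right, its near wall 8 to 18 mm from the base and thus under the plate's overhanging edge.
- palette: White ceramic paint palette, a slab 160 x 130 x 12 mm with round wells, on the other side of the scale. Not for the flakes. Origin: middle of the underside.
- bowl: White ceramic bowl, 110 mm across, 50 mm high, opposite the scraper. Origin: underside.
- brush: Paint brush 170 mm long lying near the robot on the left. Origin: underside.
- palette_knife: Palette knife 190 mm long lying near the robot on the right. Origin: underside.
- chip1: Loose flake of dried plaster, about 24 x 18 x 8 mm, lying on the scale's plate within 55 mm of its middle in x and 52 mm in y. Origin: middle of the underside.
- chip2: Loose flake of dried plaster, about 24 x 18 x 8 mm, lying on the scale's plate within 55 mm of its middle in x and 52 mm in y. Origin: middle of the underside.
- chip3: Loose flake of dried plaster, about 24 x 18 x 8 mm, lying on the scale's plate within 55 mm of its middle in x and 52 mm in y. Origin: middle of the underside.
- chip4: Loose flake of dried plaster, about 24 x 18 x 8 mm, lying on the scale's plate within 55 mm of its middle in x and 52 mm in y. Origin: middle of the underside.
Not all that is in view belongs to the job. Of the things like the tray, leave any that is blue or purple; of the rest the larger one is meant.

How it is judged:
On the way, in this order (a step that is already met when the one before it is completed fails the run):
1. the scraper block, held in the gripper, has its foot on (or within 12 mm above) the scale's plate (contact force between the fingers and scraper above 0.5 N and z of scraper in the frame of scale between 0.066 and 0.086 m and x of scraper in the frame of scale between -0.09 and 0.09 m and y of scraper in the frame of scale between -0.12 and 0.12 m), for 0.1 s.
2. all four flakes are off the plate and in the tray (x of chip1 in the frame of tray between -0.079 and 0.079 m and y of chip1 in the frame of tray between -0.064 and 0.064 m and z of each of chip1, chip2, chip3, chip4 in the frame of tray below 0.022 m and x of chip2 in the frame of tray between -0.079 and 0.079 m and y of chip2 in the frame of tray between -0.064 and 0.064 m and x of chip3 in the frame of tray between -0.079 and 0.079 m and y of chip3 in the frame of tray between -0.064 and 0.064 m and x of chip4 in the frame of tray between -0.079 and 0.079 m and y of chip4 in the frame of tray between -0.064 and 0.064 m), for 0.2 s.
3. the zero key is fully down (more than 4.2 of its 5 mm) for one second while the scale's back lies flat against the batten (gap under 5 mm at both rear corners) (value of joint zero_key above 0.0042 m and x of scale_back_left in the frame of batten between -0.019 and -0.005 m and y of scale_back_left in the frame of batten between -0.21 and 0.21 m and x of scale_back_right in the frame of batten between -0.019 and -0.005 m and y of scale_back_right in the frame of batten between -0.21 and 0.21 m and angle between scale's own z axis and vertical below 0.04 rad), for 1 s.
At the end, for the whole second after the job is handed in: All four flakes in the tray (inside its walls, under 22 mm above its underside); scale upright, its back flat against the batten (gap under 5 mm at both rear corners, within the batten's length); zero key out again (under 1 mm in); scraper off the scale (under 30 mm above the table); all at rest (all of step 2 and x of scale_back_left in the frame of batten between -0.019 and -0.005 m and y of scale_back_left in the frame of batten between -0.21 and 0.21 m and x of scale_back_right in the frame of batten between -0.019 and -0.005 m and y of scale_back_right in the frame of batten between -0.21 and 0.21 m and angle between scale's own z axis and vertical below 0.04 rad and value of joint zero_key below 0.001 m and linear speed of each of scale, scraper, chip1, chip2, chip3, chip4 below 0.02 m/s and height (world z) of scraper below 0.03 m); the robot touches nothing.
It fails at once if a flake is pushed with the fingers instead of the scraper (contact force between the fingers and chip1 above 0.5 N or contact force between the fingers and chip2 above 0.5 N or contact force between the fingers and chip3 above 0.5 N or contact force between the fingers and chip4 above 0.5 N).
It fails at once if the scale is pressed with more than 60 N (contact force between any of the fingers, scraper, the arm and scale above 60 N).
It fails at once if the scale is tipped (angle between scale's own z axis and vertical above 0.15 rad).
It fails at once if one of the other things is moved by more than 5 cm or knocked over (distance of any of palette, bowl, brush, palette_knife from where it was at the start of the episode above 0.05 m or angle between any of bowl, palette's own z axis and vertical above 0.5 rad).
It also fails if it takes over 72 s, if anything falls off the work surface, if the arm or the gripper's body presses on something with over 40 N, if the wrist force passes 120 N, or if a joint passes its speed limit or range.

## Working session

There is one attempt and no reset: what is moved stays moved. The work goes in short steps, each a Python script; the robot and the scene stay as the last script left them, time stands still between calls to the robot, and variables do not carry over. Pictures are saved under pics/ and viewed, and the job is handed in when it is done.

```bash
ls; mkdir -p pics
python3 - <<'E'
from station import arm,snapshot,camera_info
import cv2
for n in("side","top"):
    im=snapshot(n); cv2.imwrite(f"pics/{n}0.png",im); c=camera_info(n); print(n,c)
print(arm.read_time(),arm.read_tool_pos(),arm.read_eef_rot(),arm.read_ft_force())
E
```

```text
pics
side {'fx': 461.8200210532895, 'fy': 461.8200210532895, 'cx': 262.7066039356144, 'cy': 188.9373210781768, 'dist_coeffs': array([0.01782539, 0.        , 0.        , 0.        , 0.        ]), 'R': array([[ 0.97673163, -0.21388893, -0.01571152],
       [-0.15426395, -0.64977792, -0.74430591],
       [ 0.1489898 ,  0.72941084, -0.667654  ]]), 't': array([-0.51340739,  0.15172767,  1.45633019])}
top {'fx': 395.19778361922374, 'fy': 395.19778361922374, 'cx': 251.69427779973128, 'cy': 195.10910018084203, 'dist_coeffs': array([-0.04559958,  0.        ,  0.        ,  0.        ,  0.        ]), 'R': array([[-0.04110458, -0.99915363, -0.00155901],
       [-0.97213077,  0.04035322, -0.2309402 ],
       [ 0.23080765, -0.00797714, -0.9729667 ]]), 't': array([0.00824632, 0.52566295, 1.00952891])}
0.1 [0.25578333 0.59697945 0.30280486] [ 0.1412774   0.69282968 -0.14296625  0.6925232 ] [ 0.07813623 -0.6664354   0.04731456]
```

View pics/side0.png

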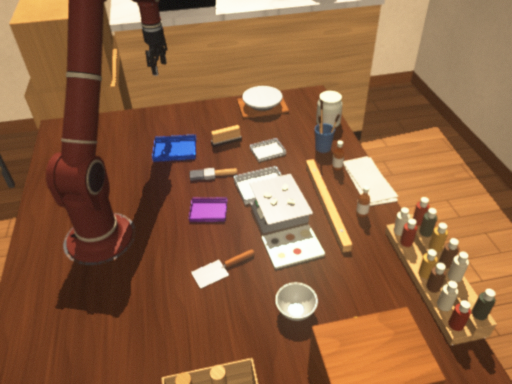

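View pics/top0.png

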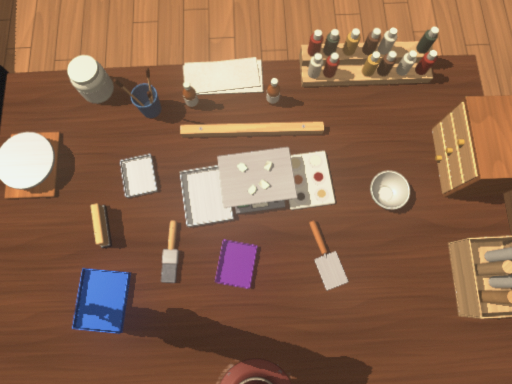

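The top view shows the scale plate at about (257,178), the tray left of it at (207,195), the palette right at (310,180), the batten at (252,129), the scraper at (100,225) and a smaller decoy tray at (139,175). Next I'll measure.

```bash
cat > h.py <<'E'
import numpy as np,cv2
from station import arm,snapshot,camera_info
from scipy.spatial.transform import Rotation as Rot
CI={n:camera_info(n) for n in("side","top")}
def K(n):
    c=CI[n];return np.array([[c['fx'],0,c['cx']],[0,c['fy'],c['cy']],[0,0,1.]])
def ray(n,uv):
    c=CI[n];u=cv2.undistortPoints(np.array(uv,float).reshape(-1,1,2),K(n),c['dist_coeffs']).reshape(-1,2)
    R=np.array(c['R']);t=np.array(c['t'])
    d=np.c_[u,np.ones(len(u))]@R
    return -R.T@t,d
def onz(n,uv,z):
    o,d=ray(n,uv);s=(z-o[2])/d[:,2];return o+d*s[:,None]
def proj(n,P):
    c=CI[n];R=np.array(c['R'])
    p,_=cv2.projectPoints(np.array(P,float).reshape(-1,1,3),cv2.Rodrigues(R)[0],np.array(c['t']),K(n),c['dist_coeffs'])
    return p.reshape(-1,2)
E
python3 - <<'E'
import cv2
a=cv2.imread('pics/top0.png'); 
cv2.imwrite('pics/t1.png',cv2.resize(a[110:260,70:350],(784,420),interpolation=cv2.INTER_CUBIC))
a=cv2.imread('pics/side0.png'); 
cv2.imwrite('pics/s1.png',cv2.resize(a[110:280,180:370],(670,600),interpolation=cv2.INTER_CUBIC))
E
```

```text
(no output)
```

View pics/t1.png

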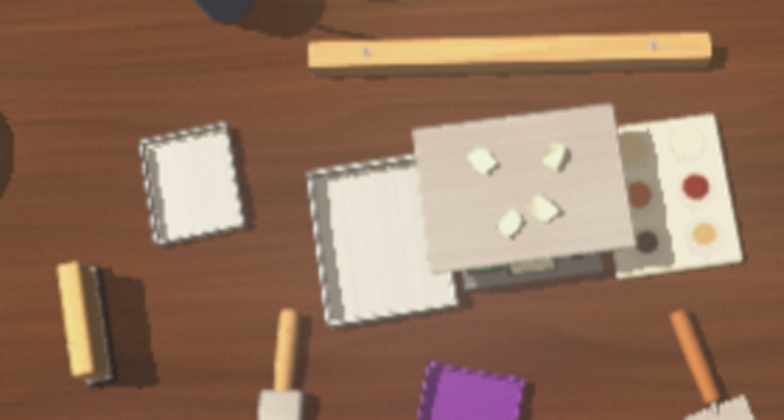

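View pics/s1.png

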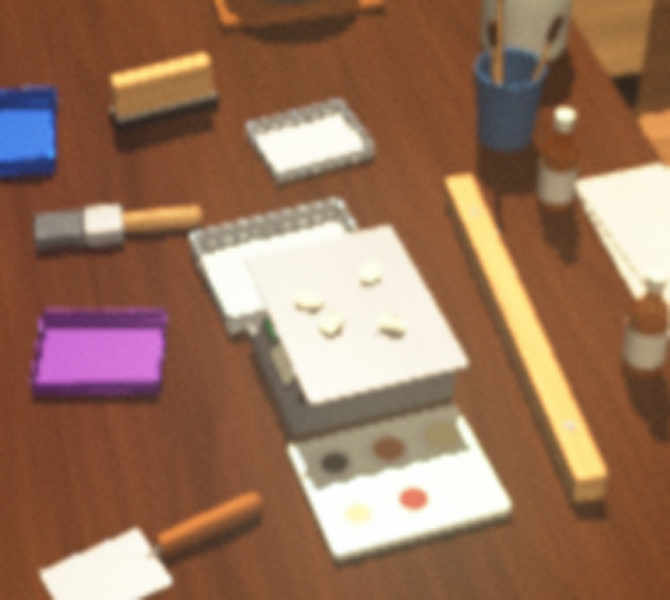

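Run:
```python
from h import *
np.set_printoptions(precision=4,suppress=True)
T=lambda p:np.array(p,float)/2.8+[70,110]
S=lambda p:np.array(p,float)/[670/190,600/170]+[180,110]
def rep(name,P):
    P=np.array(P);print(name,'c',P.mean(0),'edges',[round(float(np.linalg.norm(P[i]-P[(i+1)%len(P)])),4) for i in range(len(P))],'angs',[round(float(np.degrees(np.arctan2(*(P[(i+1)%len(P)]-P[i])[[1,0]]))),1) for i in range(len(P))])
# order BL, BR, FR, FL
rep('plate top',onz('top',T([(413,130),(612,104),(634,245),(434,271)]),.074))
rep('plate side',onz('side',S([(390,227),(466,362),(318,403),(246,256)]),.074))
rep('batten top face topcam',onz('top',T([(308,42),(710,33),(710,58),(309,68)]),.03))
rep('batten side',onz('side',S([(472,176),(605,470),(575,485),(446,180)]),.03))
rep('grip topcam',onz('top',T([(58,264),(78,262),(93,373),(72,377)]),.06))
rep('grip side',onz('side',S([(111,80),(210,53),(212,65),(114,95)]),.06))
rep('foot side front bottom',onz('side',S([(113,123),(217,98)]),.0))
rep('tray rim',onz('top',T([(307,174),(413,157),(458,303),(328,326)]),.022))
rep('tray side rim',onz('side',S([(190,235),(345,200),(236,330)]),.022))
rep('small tray',onz('top',T([(140,140),(225,123),(244,228),(158,243)]),.02))
print('chips top',onz('top',T([(482,160),(556,156),(544,208),(510,222)]),.078)); print('chips side',onz('side',S([(371,273),(391,325),(331,324),(309,303)]),.078))
print('palette',onz('top',T([(712,116),(742,260),(616,277)]),.012))
a=cv2.imread('pics/top0.png');hsv=cv2.cvtColor(a,cv2.COLOR_BGR2HSV)
for p in [(430,200),(482,160),(380,240),(520,150)]:
    q=T(p).astype(int);print(p,a[q[1],q[0]],hsv[q[1],q[0]])
```

```text
plate top c [ 0.5736 -0.0296  0.074 ] edges [0.1974, 0.1438, 0.1923, 0.1429] angs [-84.5, -175.2, 95.2, 6.8]
plate side c [ 0.5779 -0.0299  0.074 ] edges [0.1923, 0.1378, 0.2019, 0.1424] angs [-84.8, -172.3, 96.5, 3.8]
batten top face topcam c [ 0.7343 -0.0227  0.03  ] edges [0.4204, 0.0281, 0.4168, 0.0291] angs [-91.0, 175.1, 89.1, 2.2]
batten side c [ 0.7379 -0.0253  0.03  ] edges [0.4104, 0.032, 0.4204, 0.0279] angs [-91.2, -161.6, 88.5, 0.2]
grip topcam c [0.4642 0.4059 0.06  ] edges [0.0197, 0.1104, 0.0203, 0.1122] angs [-86.5, -169.8, 98.7, 9.8]
grip side c [0.4693 0.398  0.06  ] edges [0.1166, 0.0235, 0.1165, 0.0285] angs [12.7, -94.9, -164.7, 88.8]
foot side front bottom c [0.4709 0.4118 0.    ] edges [0.1227, 0.1227] angs [9.2, -170.8]
tray rim c [0.54   0.1193 0.022 ] edges [0.1094, 0.1588, 0.1303, 0.1589] angs [-82.9, -164.9, 97.8, 7.6]
tray side rim c [0.5192 0.124  0.022 ] edges [0.1651, 0.2187, 0.147] angs [6.2, -131.6, 97.4]
small tray c [0.6071 0.308  0.02  ] edges [0.0893, 0.1151, 0.088, 0.1127] angs [-80.6, -169.2, 97.8, 11.5]
chips top [[ 0.6007  0.0094  0.078 ]
 [ 0.6017 -0.0625  0.078 ]
 [ 0.5501 -0.0483  0.078 ]
 [ 0.5376 -0.0152  0.078 ]]
chips side [[ 0.6037  0.0088  0.078 ]
 [ 0.6037 -0.0626  0.078 ]
 [ 0.552  -0.0491  0.078 ]
 [ 0.5391 -0.0177  0.078 ]]
palette [[ 0.6595 -0.2311  0.012 ]
 [ 0.505  -0.2486  0.012 ]
 [ 0.4929 -0.12    0.012 ]]
(430, 200) [184 203 216] [ 18  38 216]
(482, 160) [218 241 239] [ 33  24 241]
(380, 240) [216 228 235] [ 19  21 235]
(520, 150) [181 199 214] [ 16  39 214]
```

Run:
```python
from h import *
np.set_printoptions(precision=4,suppress=True)
T=lambda p:np.array(p,float)/2.8+[70,110]
a=cv2.imread('pics/top0.png')
hsv=cv2.cvtColor(a,cv2.COLOR_BGR2HSV)
# grip top: yellow in roi
def comp(n,im,lo,hi,roi):
    h=cv2.cvtColor(im,cv2.COLOR_BGR2HSV);m=cv2.inRange(h,lo,hi);z=np.zeros_like(m);x0,y0,x1,y1=roi;z[y0:y1,x0:x1]=m[y0:y1,x0:x1]
    c=max(cv2.findContours(z,0,1)[0],key=cv2.contourArea);return c
c=comp('top',a,(12,90,150),(35,255,255),(80,190,115,255)); b=cv2.boxPoints(cv2.minAreaRect(c))
P=onz('top',b,.06);print('grip',b.tolist(),P,P.mean(0))
th=np.radians(5.6);
# plate frame: corners fit
P=np.vstack([onz('top',T([(413,130),(612,104),(634,245),(434,271)]),.074)]).reshape(4,3)[:,:2]
Q=np.array([[.0735,.1],[.0735,-.1],[-.0735,-.1],[-.0735,.1]])
R,_=Rot.align_vectors(np.c_[P-P.mean(0),np.zeros(4)],np.c_[Q,np.zeros(4)]);yaw=R.as_euler('zyx')[0];print('scale yaw',np.degrees(yaw),P.mean(0))
C=np.array([P.mean(0)[0]+.002,P.mean(0)[1]])
c,s=np.cos(yaw),np.sin(yaw);M=np.array([[c,-s],[s,c]])
toS=lambda X:(np.array(X)[...,:2]-C)@M
tr=onz('top',T([(307,174),(328,326),(458,303)]),.022);print('tray rim corners BL FL FR in scale',toS(tr))
print('lip pts',toS(onz('top',T([(468,288),(603,270)]),.012)))
print('key',toS(onz('top',T([(512,268),(553,263)]),.024)))
ch=onz('top',T([(482,160),(556,156),(544,208),(510,222)]),.078);print('chips',toS(ch))
print('batten front face top edge',onz('top',T([(309,68),(710,58)]),.03))
print('batten front bottom edge',onz('top',T([(309,75),(710,67)]),.0))
print('palette in scale',toS(onz('top',T([(712,116),(742,260),(616,277)]),.012)))
```

```text
grip [[89.239990234375, 203.6799774169922], [97.3599853515625, 202.5199737548828], [103.17999267578125, 243.2599639892578], [95.05999755859375, 244.4199676513672]] [[0.5203 0.4295 0.06  ]
 [0.5226 0.4073 0.06  ]
 [0.4109 0.3864 0.06  ]
 [0.4086 0.4081 0.06  ]] [0.4656 0.4078 0.06  ]
scale yaw 5.503234454336044 [ 0.5736 -0.0296]
tray rim corners BL FL FR in scale [[ 0.0561  0.2144]
 [-0.1027  0.2087]
 [-0.0974  0.0785]]
lip pts [[-0.0818  0.0669]
 [-0.0822 -0.0702]]
key [[-0.07    0.0207]
 [-0.0706 -0.0205]]
chips [[ 0.0287  0.0364]
 [ 0.0228 -0.0352]
 [-0.0272 -0.0162]
 [-0.0365  0.018 ]]
batten front face top edge [[ 0.7232  0.186   0.03  ]
 [ 0.7169 -0.2308  0.03  ]]
batten front bottom edge [[ 0.7276  0.1913  0.    ]
 [ 0.7189 -0.2362  0.    ]]
palette in scale [[ 0.0642 -0.2086]
 [-0.0913 -0.2111]
 [-0.0911 -0.082 ]]
```

```bash
cat >> h.py <<'E'
def down(yaw_y, tilt=0.0):
    """tool y horizontal; tool forward axis: down tilted toward heading (yaw_y-90deg) by tilt. Returns nearest of two half turns"""
    h=np.array([np.sin(yaw_y),-np.cos(yaw_y),0])  # heading: scale x if yaw_y = yaw+90
    y=np.array([np.cos(yaw_y),np.sin(yaw_y),0]); x=np.cos(tilt)*np.array([0,0,-1.])+np.sin(tilt)*h
    out=[]
    cur=Rot.from_quat(arm.read_eef_rot())
    for s in(1,-1):
        R=Rot.from_matrix(np.c_[x,s*y,np.cross(x,s*y)]); out.append(((R*cur.inv()).magnitude(),R.as_quat()))
    return min(out,key=lambda t:t[0])[1]
def st(msg=''):
    print(msg,'t',round(arm.read_time(),2),'p',np.round(arm.read_tool_pos(),4),'F',np.round(arm.read_ft_force(),2),'op',round(arm.read_opening(),3),flush=True)
E
python3 - <<'E'
from h import *
q=down(np.radians(100.8)); print(q)
p=np.array([.4656,.4065,.19])
arm.movep(p,q); st()
arm.line_to([p[0],p[1],.095],0.12); st()
arm.move_gripper(0.0,40); st()
for n in("side","top"): cv2.imwrite(f"pics/{n}_g.png",cv2.resize(snapshot(n)[100:292,40:296],(768,576)))
E
```

```text
[-0.06654463  0.70396862  0.06654463  0.70396862]
 t 1.27 p [0.4646 0.4082 0.1905] F [-0.6  -0.08 -0.51] op 1.001
 t 2.21 p [0.4659 0.4071 0.0958] F [-0.26  0.66 -0.08] op 1.002
 t 2.81 p [0.4658 0.4067 0.0953] F [-0.64  0.    2.61] op 0.254
```

Run:
```python
from h import *
p=arm.read_tool_pos(); 
arm.line_to([p[0],p[1],p[2]+.12],0.2); st()
arm.pause(.2); st()
for n in("side","top"): cv2.imwrite(f"pics/{n}_l.png",cv2.resize(snapshot(n)[70:262,40:296],(768,576)))
```

```text
t 3.66 p [0.465  0.4059 0.2139] F [ 0.36  0.2  -2.18] op 0.247
 t 3.86 p [0.4651 0.4062 0.2135] F [ 0.14  0.06 -0.98] op 0.248
```

View pics/side_l.png

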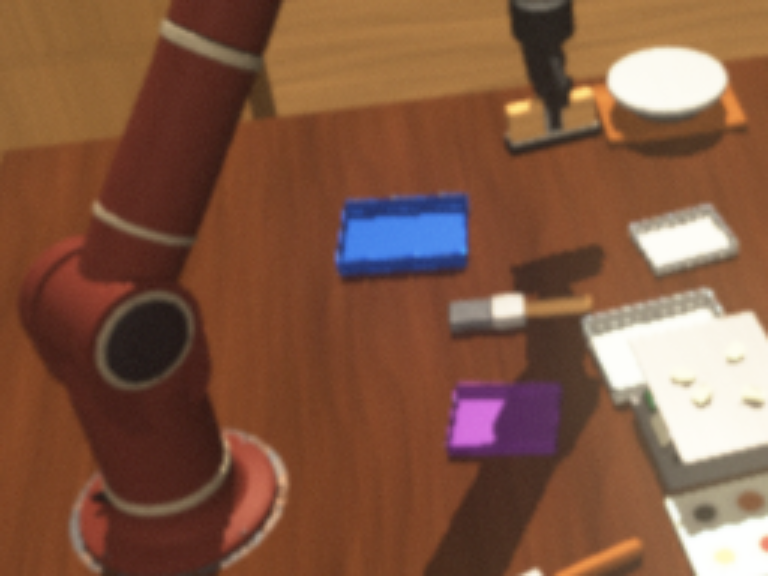

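```bash
cat >> h.py <<'E'
YAW=np.radians(5.5);C=np.array([.5752,-.0297])
def S2W(x,y,yaw=YAW,c=C):
    return c+np.array([[np.cos(yaw),-np.sin(yaw)],[np.sin(yaw),np.cos(yaw)]])@[x,y]
E
python3 - <<'E'
from h import *
q=down(YAW+np.pi/2)
p=S2W(0,-.076)
arm.movep([*p,.24],q); st()
arm.line_to([*p,.0953+.074+.010],0.12); arm.pause(.2); st()
arm.line_to([*p,.0953+.074+.002],0.03); arm.pause(.3); st()
for n in("side","top"): cv2.imwrite(f"pics/{n}_p.png",cv2.resize(snapshot(n)[100:250,170:370],(800,600)))
E
```

```text
t 5.86 p [ 0.5828 -0.1032  0.24  ] F [-0.49 -0.4  -1.16] op 0.252
 t 6.72 p [ 0.5831 -0.1054  0.1803] F [-0.11  0.12 -1.78] op 0.255
 t 7.43 p [ 0.5825 -0.1053  0.1714] F [-0.32  0.43 -1.5 ] op 0.251
```

View pics/side_p.png

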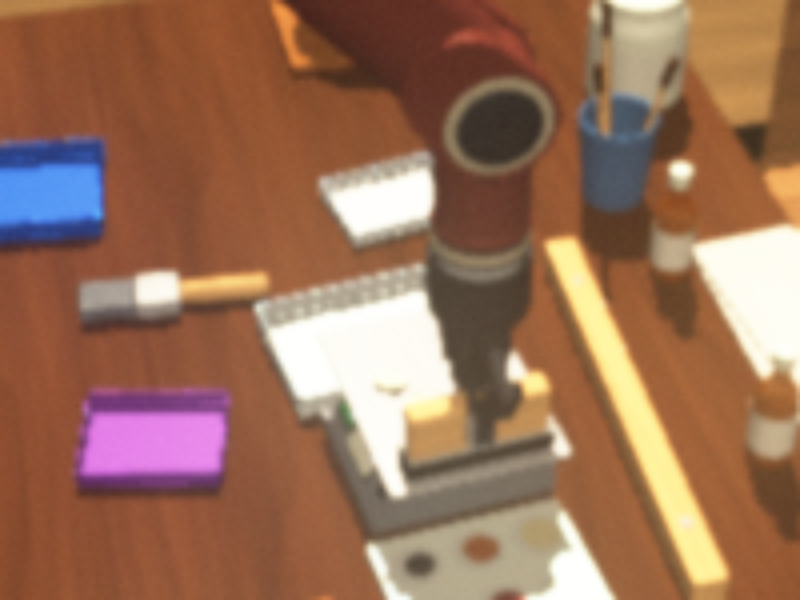

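View pics/top_p.png

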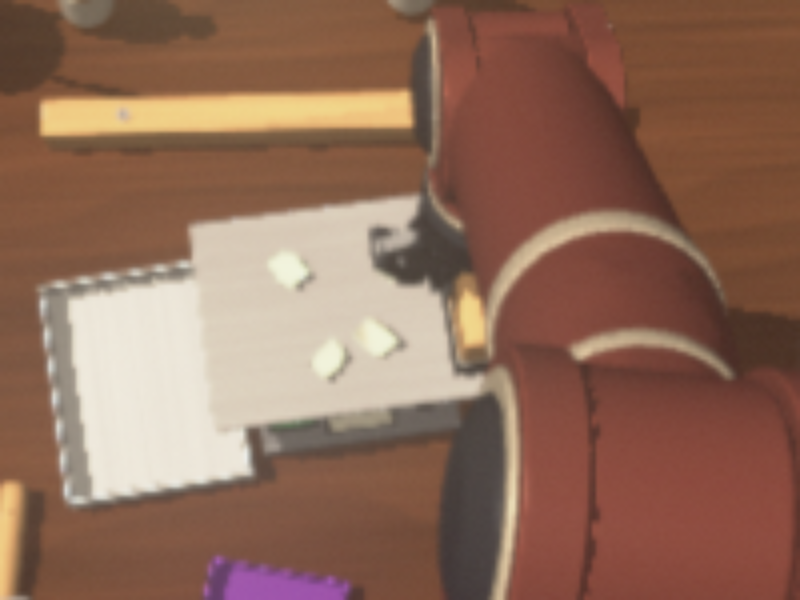

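Run:
```python
from h import *
z=.0953+.074+.002
arm.line_to([*S2W(-.004,.02),z],0.08); st()
arm.line_to([*S2W(-.013,.128),z],0.1); st()
arm.pause(.2);st()
for n in("side","top"): cv2.imwrite(f"pics/{n}_q.png",cv2.resize(snapshot(n)[100:250,170:370],(800,600)))
```

```text
t 8.88 p [ 0.5694 -0.011   0.1712] F [ 0.43 -0.2  -2.16] op 0.251
 t 10.12 p [0.5502 0.0953 0.1713] F [-0.39  0.8  -1.74] op 0.25
 t 10.32 p [0.5501 0.0957 0.1713] F [-0.02 -0.33 -1.76] op 0.254
```

View pics/side_q.png

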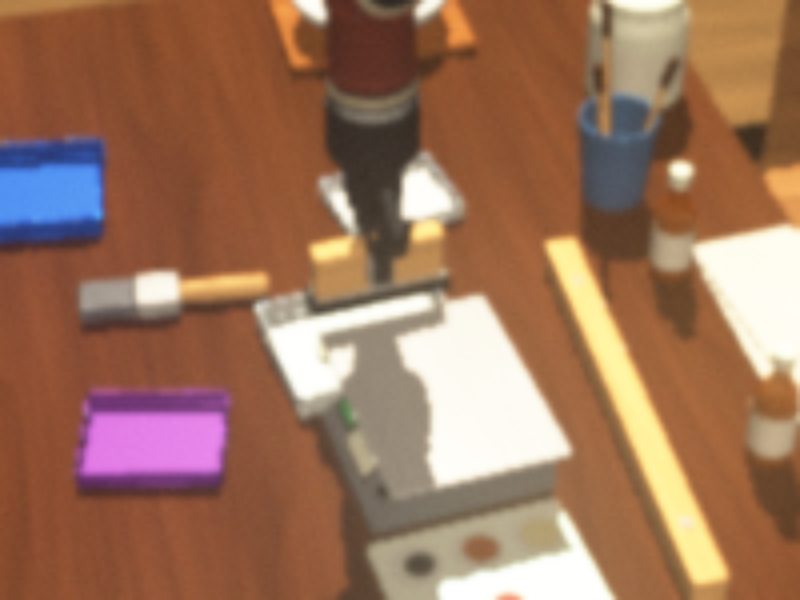

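View pics/top_q.png

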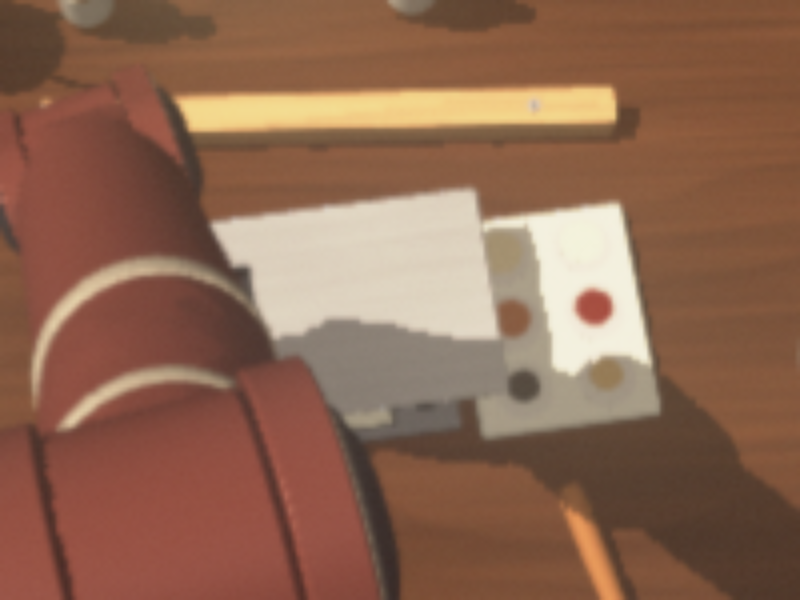

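The plate looks clear of flakes. I'll return the scraper to its original place, then check the tray.

Run:
```python
from h import *
p=arm.read_tool_pos()
arm.line_to([*S2W(-.013,.128),.22],0.2)
q=down(np.radians(100.8))
arm.movep([.466,.4065,.16],q)
arm.line_to([.466,.4065,.105],0.12)
arm.line_to([.466,.4065,.0955],0.03);arm.pause(.1); st()
arm.move_gripper(1.0); st()
arm.line_to([.466,.4065,.22],0.2); st()
for n in("side","top"): cv2.imwrite(f"pics/{n}_r.png",snapshot(n)); cv2.imwrite(f"pics/{n}_r2.png",cv2.resize(cv2.imread(f"pics/{n}_r.png")[100:250,170:370],(800,600),interpolation=2))
```

```text
t 13.22 p [0.4659 0.4065 0.0955] F [ 1.69  0.82 -1.8 ] op 0.25
 t 13.87 p [0.466  0.4065 0.0955] F [ 0.44 -0.11  0.09] op 0.999
 t 14.64 p [0.4654 0.4059 0.219 ] F [-0.23 -0.57 -0.91] op 0.998
```

View pics/side_r2.png

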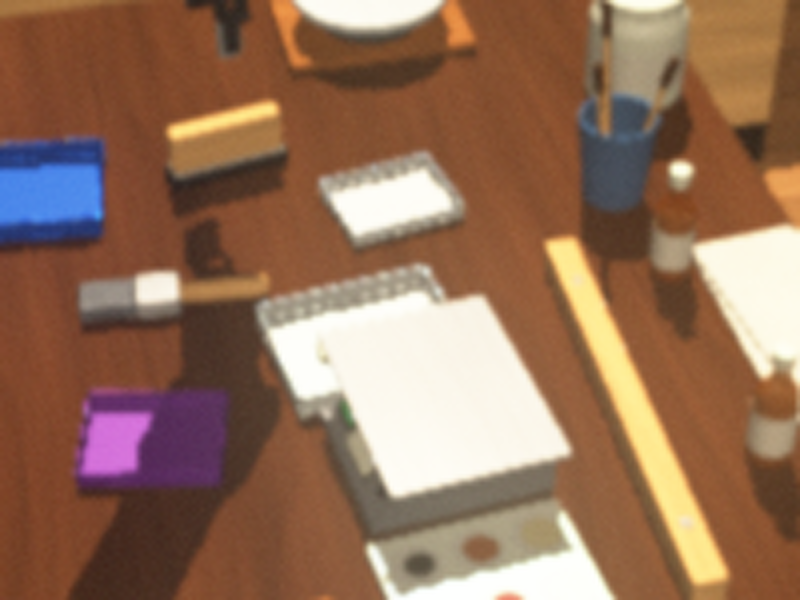

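View pics/top_r2.png

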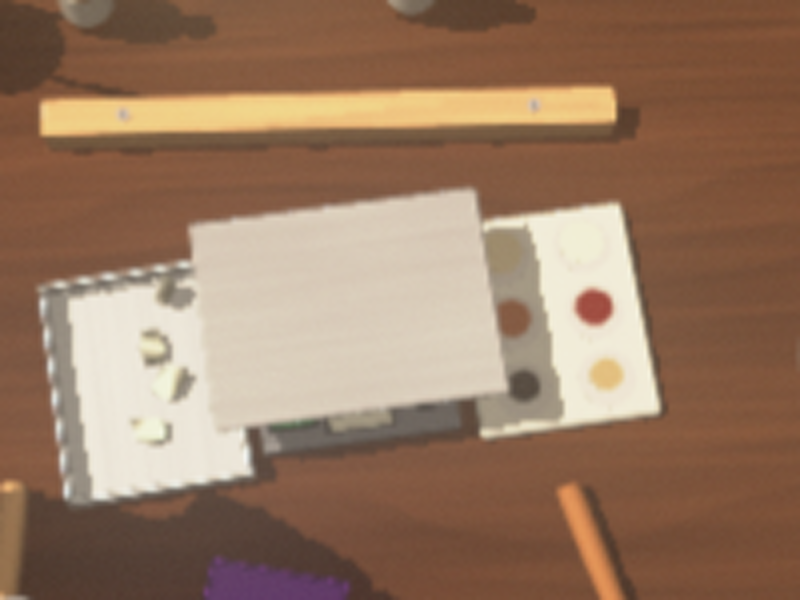

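View pics/side_r.png

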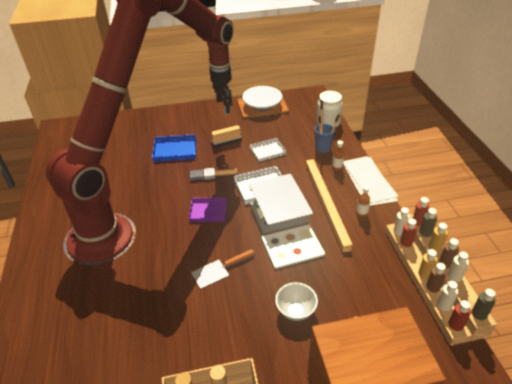

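Run:
```python
from h import *
np.set_printoptions(precision=4,suppress=True)
T=lambda p:np.array(p,float)/4+[170,100]
M=np.array([[np.cos(YAW),-np.sin(YAW)],[np.sin(YAW),np.cos(YAW)]])
toS=lambda X:(X[:,:2]-C)@M
print('chips',toS(onz('top',T([(172,291),(154,346),(169,382),(151,430)]),.008)))
print('tray rim',toS(onz('top',T([(40,288),(70,503),(252,475),(190,262)]),.022)))
a=cv2.imread('pics/top_r.png');cv2.imwrite('pics/tr.png',cv2.resize(a[155:235,170:240],(700,600)[:2],interpolation=0))
```

```text
chips [[ 0.0459  0.121 ]
 [ 0.0068  0.1384]
 [-0.021   0.1308]
 [-0.0539  0.1474]]
tray rim [[ 0.0568  0.2134]
 [-0.1005  0.2076]
 [-0.0982  0.0803]
 [ 0.0613  0.1049]]
```

View pics/tr.png

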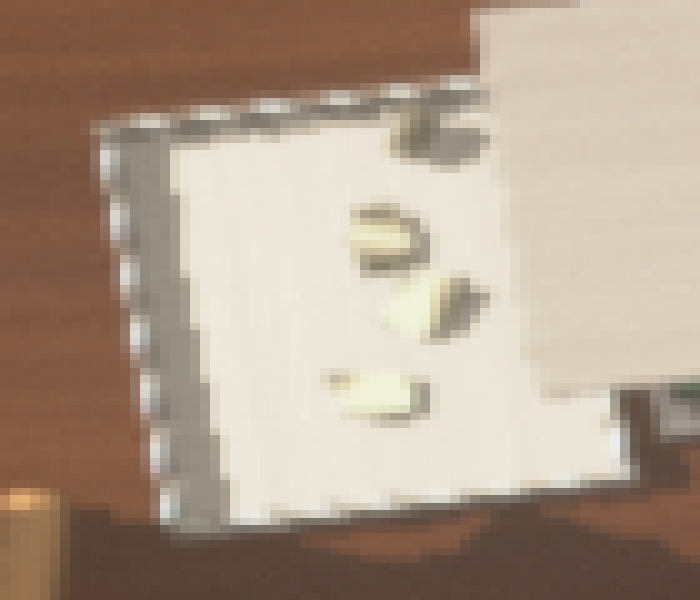

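```bash
cat >> h.py <<'E'
BY=np.radians(-1.0);Hd=np.array([np.cos(BY),np.sin(BY),0]);UP=np.array([0,0,1.])
def tcp_push(X,tilt,half=.011,tip=.073,zlow=.002):
    """TCP so that foremost tip edge is at xy X; lower edge at zlow"""
    d=np.sin(tilt)*Hd-np.cos(tilt)*UP; pe=np.cos(tilt)*Hd+np.sin(tilt)*UP
    t=np.array([X[0],X[1],zlow+2*half*pe[2]])-half*pe
    return t-tip*d
E
python3 - <<'E'
from h import *
print('purple back',onz('top',[(229,240),(258,246)],.02))
tl=np.radians(20); q=down(BY+np.pi/2,tl)
X=np.array([.475,-.033]);P=tcp_push(X,tl);print(P,q)
print(arm.ik(P,q), arm.ik(tcp_push([.57,-.035],tl),q))
print(Rot.from_quat(q).as_matrix().round(3))
E
```

```text
purple back [[ 0.41138419  0.05367973  0.02      ]
 [ 0.39167574 -0.02516215  0.02      ]]
[ 0.43970129 -0.03238386  0.07435978] [ 0.00500534  0.5735546  -0.00714836  0.81912085]
None [ 0.70051176  1.0955223  -1.15122199  2.15374805  1.77293594  0.93118524
  0.02403441]
[[ 0.342  0.017  0.94 ]
 [-0.006  1.    -0.016]
 [-0.94   0.     0.342]]
```

Run:
```python
from h import *
for tdeg in(0,5,10,15,20,25,30,38):
    tl=np.radians(tdeg); q=down(BY+np.pi/2,tl); q2=(Rot.from_quat(q)*Rot.from_euler('x',np.pi)).as_quat()
    r=[]
    for x in np.arange(.45,.58,.01):
        s=''
        for qq in(q,q2):
            for dz in (0,.1):
                s+='Y' if arm.ik(tcp_push([x,-.034],tl)+[0,0,dz],qq) is not None else '.'
        r.append(s)
    print(tdeg,' '.join(r))
```

```text
0 YYYY YYYY YYYY YYYY YYYY YYYY YYYY YYYY YYYY YYYY YYYY YYYY YYYY
5 YYYY YYYY YYYY YYYY YYYY YYYY YYYY YYYY YYYY YYYY YYYY YYYY YYYY
10 YYYY YYYY YYYY YYYY YYYY YYYY YYYY YYYY YYYY YYYY YYYY YYYY YYYY
15 .YYY YYYY YYYY YYYY YYYY YYYY YYYY YYYY YYYY YYYY YYYY YY.Y YYYY
20 ...Y .Y.Y .Y.Y YYYY YYYY YYYY YYYY YYYY YYYY YYYY YYYY YYYY YYYY
25 .... .... .... .Y.Y .Y.Y .YYY YYYY YYYY YYYY YYYY YYYY YYYY YYYY
30 .... .... .... .... .... .... .Y.Y .Y.Y YYYY YYYY YYYY YYYY YYYY
38 .... .... .... .... .... .... .... .... .... .... .Y.Y .YYY YYYY
```

Run:
```python
from h import *
arm.move_gripper(0.0)
tl=np.radians(15); q=down(BY+np.pi/2,tl)
X=np.array([.468,-.0335]);P=tcp_push(X,tl)
arm.movep(P+[0,0,.13],q);st()
arm.line_to(P,.15);arm.pause(.2);st()
for n in("side","top"): cv2.imwrite(f"pics/{n}_u.png",cv2.resize(snapshot(n)[130:280,170:370],(800,600),interpolation=2))
```

```text
t 17.12 p [ 0.4395 -0.032   0.2056] F [-0.72  1.03  0.63] op -0.001Traceback (most recent call last):
  File "<stdin>", line 6, in <module>
station.MotionError: the arm cannot follow that straight line within its joint ranges
```

Run:
```python
from h import *
np.set_printoptions(precision=3,suppress=True)
print(arm.read_joint_positions())
for td in(10,15,18):
  tl=np.radians(td); q=down(BY+np.pi/2,tl)
  for x in(.468,.48):
    P=tcp_push([x,-.0335],tl)
    for dz in(.13,.1,.05,0): print(td,x,dz,arm.ik(P+[0,0,dz],q))
```

```text
[ 0.106  0.397 -0.109  2.277  0.206  0.21   1.371]
10 0.468 0.13 [ 0.138  0.417 -0.151  2.209  0.185  0.35   1.389]
10 0.468 0.1 [ 0.105  0.477 -0.11   2.241  0.203  0.257  1.373]
10 0.468 0.05 [ 0.058  0.586 -0.046  2.282  0.24   0.103  1.339]
10 0.468 0 [ 0.716  1.037 -1.152  2.287  1.596  0.912  0.031]
10 0.48 0.13 [ 0.137  0.431 -0.153  2.179  0.185  0.367  1.39 ]
10 0.48 0.1 [ 0.107  0.488 -0.114  2.21   0.201  0.276  1.375]
10 0.48 0.05 [ 0.063  0.594 -0.054  2.25   0.236  0.127  1.342]
10 0.48 0 [ 0.528  0.843 -0.771  2.26   1.572  0.549  0.042]
15 0.468 0.13 [ 0.107  0.397 -0.108  2.279  0.206  0.21   1.371]
15 0.468 0.1 [ 0.068  0.462 -0.057  2.311  0.229  0.11   1.349]
15 0.468 0.05 [ 0.735  0.881 -1.15   2.333  1.594  0.81  -0.006]
15 0.468 0 [ 0.717  1.041 -1.15   2.357  1.764  0.926 -0.126]
15 0.48 0.13 [ 0.108  0.41  -0.111  2.249  0.204  0.227  1.373]
15 0.48 0.1 [ 0.072  0.473 -0.064  2.281  0.226  0.13   1.351]
15 0.48 0.05 [ 0.733  0.891 -1.15   2.302  1.575  0.816  0.03 ]
15 0.48 0 [ 0.716  1.045 -1.15   2.325  1.744  0.923 -0.089]
18 0.468 0.13 [ 0.081  0.389 -0.072  2.321  0.223  0.121  1.355]
18 0.468 0.1 [ 0.037  0.458 -0.014  2.354  0.251  0.015  1.328]
18 0.468 0.05 [ 0.735  0.882 -1.149  2.375  1.708  0.816 -0.114]
18 0.468 0 [ 0.715  1.049 -1.15   2.399  1.864  0.951 -0.218]
18 0.48 0.13 [ 0.084  0.401 -0.077  2.292  0.22   0.138  1.357]
18 0.48 0.1 [ 0.043  0.468 -0.024  2.324  0.244  0.036  1.335]
18 0.48 0.05 [ 0.733  0.891 -1.149  2.344  1.687  0.819 -0.077]
18 0.48 0 [ 0.715  1.052 -1.15   2.367  1.845  0.945 -0.181]
```

Run:
```python
from h import *
np.set_printoptions(precision=3,suppress=True)
print('t',arm.read_time())
def kp(tl,off,kx=.580,ky=-.03):
    d=np.sin(tl)*Hd-np.cos(tl)*UP
    return np.array([kx,ky,.028])-(.073+off)*d
for td in(26,32,38):
  tl=np.radians(td); q=down(BY+np.pi/2,tl)
  for off in(0,.03,.08): print('key',td,off,arm.ik(kp(tl,off),q))
for td in(0,3,6):
  tl=np.radians(td); q=down(BY+np.pi/2,tl)
  for x in(.465,.48,.57):
    P=tcp_push([x,-.0335],tl,zlow=.006)
    print(td,x,arm.ik(P,q))
```

```text
t 17.125
key 26 0 [ 0.693  1.064 -1.15   2.177  1.891  0.923 -0.079]
key 26 0.03 [ 0.702  0.981 -1.15   2.202  1.834  0.874 -0.077]
key 26 0.08 [ 0.725  0.838 -1.149  2.232  1.72   0.78  -0.041]
key 32 0 [ 0.697  1.095 -1.15   2.256  2.095  0.991 -0.243]
key 32 0.03 [ 0.704  1.012 -1.149  2.291  2.056  0.945 -0.268]
key 32 0.08 [ 0.723  0.862 -1.147  2.338  1.983  0.845 -0.289]
key 38 0 [ 0.698  1.145 -1.151  2.329  2.278  1.102 -0.368]
key 38 0.03 [ 0.7    1.065 -1.15   2.374  2.25   1.068 -0.415]
key 38 0.08 None
0 0.465 [ 0.084  0.713 -0.087  2.169  0.217  0.268  1.362]
0 0.48 [ 0.088  0.722 -0.095  2.129  0.213  0.3    1.366]
0 0.57 [ 0.1    0.791 -0.126  1.878  0.194  0.484  1.393]
3 0.465 [ 0.069  0.703 -0.065  2.213  0.235  0.179  1.344]
3 0.48 [ 0.075  0.712 -0.074  2.172  0.231  0.212  1.349]
3 0.57 [ 0.094  0.776 -0.114  1.924  0.207  0.4    1.379]
6 0.465 [ 0.05   0.697 -0.035  2.256  0.256  0.087  1.324]
6 0.48 [ 0.057  0.704 -0.047  2.216  0.251  0.121  1.328]
6 0.57 [ 0.085  0.764 -0.099  1.969  0.225  0.313  1.36 ]
```

```bash
cat > fk.py <<'E'
from h import *
from scipy.optimize import least_squares
def fk(j,p,upto=7):
    # POE: screws w(3),v(3) x7, home rotvec+pos ; j (N,7)
    j=np.atleast_2d(j);N=len(j);T=np.tile(np.eye(4),(N,1,1))
    for i in range(upto):
        w=p[i*6:i*6+3];pt=p[i*6+3:i*6+6];w=w/np.linalg.norm(w)
        R=Rot.from_rotvec(j[:,i,None]*w).as_matrix();A=np.tile(np.eye(4),(N,1,1));A[:,:3,:3]=R;A[:,:3,3]=pt-R@pt
        T=T@A
    if upto==7:
        M=np.eye(4);M[:3,:3]=Rot.from_rotvec(p[42:45]).as_matrix();M[:3,3]=p[45:48];T=T@M
    return T
E
cat > fit.py <<'E'
from fk import *
rng=np.random.default_rng(0);J=[];PT=[]
t0=arm.read_time()
while len(J)<250:
    r=rng.uniform(.35,.8);a=rng.uniform(-2,2);pos=[r*np.cos(a),r*np.sin(a),rng.uniform(.05,.5)]
    R=Rot.from_euler('ZYX',[rng.uniform(-3,3),np.pi/2+rng.uniform(-.8,.8),rng.uniform(-.8,.8)])
    s=arm.ik(pos,R.as_quat())
    if s is not None:
        T=np.eye(4);T[:3,:3]=R.as_matrix();T[:3,3]=pos;J.append(s);PT.append(T)
J=np.array(J);PT=np.array(PT);print('time used',arm.read_time()-t0)
best=None
def res(p):
    D=fk(J,p)-PT;return (D[:,:3,:]*[1,1,1,3]).ravel()
# guess: straight-up home, alternating z / y axes
for k in range(30):
    sg=rng.choice([-1,1],7)
    ax=[[0,0,1],[0,1,0]]*3+[[0,0,1]]
    p=[]
    for i in range(7): p+=list(np.array(ax[i])*sg[i]+rng.normal(0,.1,3))+[0.05*rng.normal(),.05*rng.normal(),[.2,.3,.5,.7,.9,1.0,1.1][i]]
    p+=list(Rot.from_euler('ZYX',[rng.uniform(-3,3),-np.pi/2*rng.choice([0,1,-1]),0]).as_rotvec())+[0,0,1.1]
    o=least_squares(res,p,max_nfev=150)
    if best is None or o.cost<best.cost: best=o;print(k,o.cost,flush=True)
    if best.cost<1e-2:break
np.save('fk.npy',best.x)
np.set_printoptions(precision=3,suppress=True)
print(best.x[:42].reshape(7,6),best.x[42:]);print(np.abs(fk(J,best.x)-PT)[:,:3,3].max())
E
timeout 500 python3 fit.py
```

```text
time used 0.0
0 693.0917297204978
1 3.566795183935451e-19
[[ 0.     0.    -2.82   0.     0.    -2.966]
 [-0.     4.587  0.     0.    -0.007  0.256]
 [ 0.     0.    -2.2    0.    -0.012 -1.14 ]
 [-0.     4.592  0.    -0.     1.606  0.806]
 [ 0.     0.    -6.391 -0.    -0.022  3.237]
 [-0.     3.162  0.    -0.     1.453  1.178]
 [-0.     0.    -7.727  0.    -0.022  3.548]] [ 1.209 -1.209  1.209 -0.    -0.022  1.411]
8.176453958341767e-11
```

```bash
cat >> fk.py <<'E'
PP=np.load('fk.npy') if __import__('os').path.exists('fk.npy') else None
LO=np.array([-3.12,-.3,-1.34,.26,-1.36,.01,-2.84]);HI=np.array([3.12,2.06,1.32,2.42,4.5,1.98,2.84])
def ik(pos,q,seed,w=1e-3):
    Rm=Rot.from_quat(q).as_matrix()
    def r(j):
        T=fk(j,PP)[0];return np.r_[(T[:3,3]-pos)*5,(T[:3,:3]-Rm).ravel(),w*(j-seed)]
    o=least_squares(r,np.clip(seed,LO+.03,HI-.03),bounds=(LO+.02,HI-.02))
    T=fk(o.x,PP)[0];return o.x,np.linalg.norm(T[:3,3]-pos),np.abs(T[:3,:3]-Rm).max()
def pts(j):
    E=(fk(j,PP,3)@np.array([0,-.012,.806,1]))[0][:3];W=(fk(j,PP,5)@np.array([0,-.022,1.178,1]))[0][:3]
    T=fk(j,PP)[0];return E,W,T[:3,3],T[:3,3]+.073*T[:3,0]
E
python3 - <<'E'
from fk import *
np.set_printoptions(precision=3,suppress=True)
tl=np.radians(15); q=down(BY+np.pi/2,tl);P=tcp_push([.468,-.0335],tl)
cur=np.array(arm.read_joint_positions())
s=np.array([0.717,1.041,-1.15,2.357,1.764,.926,-.126])
path=[]
for dz in(0,.05,.1,.15,.2):
    s,e,a=ik(P+[0,0,dz],q,s,1e-4);print(dz,s,e,a,'elbow',pts(s)[0],'wr',pts(s)[1]);path.append(s)
for target in path[2:]:
  print('interp');
  for f in np.linspace(0,1,9):
    j=cur+(target-cur)*f;p=pts(j);print(f,*p)
E
```

```text
0 [ 0.716  1.041 -1.15   2.357  1.764  0.925 -0.126] 9.606594385877906e-10 2.49676052055392e-09 elbow [ 0.35  -0.321  0.534] wr [ 0.378 -0.032  0.301]
0.05 [ 0.764  0.931 -1.226  2.332  1.589  0.89   0.   ] 6.309179662542901e-10 2.608680882421055e-09 elbow [ 0.31  -0.314  0.584] wr [ 0.378 -0.032  0.351]
0.1 [ 0.827  0.84  -1.32   2.291  1.405  0.888  0.149] 7.088547057221549e-10 2.619102656975514e-09 elbow [ 0.268 -0.31   0.623] wr [ 0.378 -0.032  0.401]
0.15 [ 0.873  0.69  -1.32   2.236  1.19   0.813  0.347] 1.0499101625014753e-09 2.7127686208494595e-09 elbow [ 0.216 -0.276  0.68 ] wr [ 0.378 -0.032  0.451]
0.2 [ 0.929  0.553 -1.32   2.168  0.949  0.78   0.584] 1.2400894068978641e-09 2.887838121412578e-09 elbow [ 0.163 -0.239  0.724] wr [ 0.378 -0.032  0.501]
interp
0.0 [ 0.21  -0.034  0.763] [ 0.379 -0.031  0.431] [ 0.439 -0.032  0.206] [ 0.458 -0.032  0.135]
0.125 [ 0.234 -0.059  0.751] [ 0.385 -0.024  0.412] [ 0.419 -0.021  0.181] [ 0.43  -0.019  0.109]
0.25 [ 0.253 -0.087  0.737] [ 0.39  -0.019  0.397] [ 0.402 -0.014  0.164] [ 0.405 -0.013  0.091]
0.375 [ 0.269 -0.119  0.721] [
[... 1614 characters left out ...]
0.446 -0.02   0.128]
0.25 [ 0.218 -0.083  0.754] [ 0.389 -0.026  0.429] [ 0.425 -0.015  0.198] [ 0.436 -0.011  0.126]
0.375 [ 0.217 -0.108  0.75 ] [ 0.392 -0.024  0.432] [ 0.421 -0.011  0.201] [ 0.43  -0.007  0.129]
0.5 [ 0.213 -0.135  0.745] [ 0.393 -0.023  0.439] [ 0.419 -0.01   0.207] [ 0.427 -0.006  0.135]
0.625 [ 0.206 -0.162  0.74 ] [ 0.393 -0.023  0.449] [ 0.42  -0.012  0.218] [ 0.429 -0.008  0.145]
0.75 [ 0.195 -0.188  0.735] [ 0.39  -0.025  0.463] [ 0.424 -0.016  0.232] [ 0.435 -0.013  0.16 ]
0.875 [ 0.181 -0.214  0.73 ] [ 0.386 -0.028  0.48 ] [ 0.431 -0.023  0.251] [ 0.445 -0.022  0.18 ]
1.0 [ 0.163 -0.239  0.724] [ 0.378 -0.032  0.501] [ 0.438 -0.033  0.275] [ 0.457 -0.033  0.205]
```

Run:
```python
from fk import *
tl=np.radians(15); q=down(BY+np.pi/2,tl);P=tcp_push([.468,-.0335],tl)
s0=np.array([0.717,1.041,-1.15,2.357,1.764,.926,-.126])
s0,*_=ik(P,q,s0,1e-4);s,*_=ik(P+[0,0,.1],q,s0,1e-3);m,*_=ik(P+[0,0,.04],q,s0,1e-3)
arm.move_j(s.tolist());st()
arm.move_j(m.tolist());st()
arm.move_j(s0.tolist());arm.pause(.2);st()
print(Rot.from_quat(arm.read_eef_rot()).as_matrix().round(3), P)
for n in("side","top"): cv2.imwrite(f"pics/{n}_u.png",cv2.resize(snapshot(n)[130:280,170:370],(800,600),interpolation=2))
```

```text
t 18.25 p [ 0.4384 -0.0326  0.1751] F [ 0.03 -0.41 -0.04] op -0.004
 t 18.6 p [ 0.438  -0.0322  0.1151] F [0.22 0.74 0.16] op 0.0
 t 19.08 p [ 0.4393 -0.0328  0.0773] F [ 0.13 -0.46 -0.45] op -0.0
[[ 0.262  0.017  0.965]
 [-0.005  1.    -0.016]
 [-0.965 -0.     0.262]] [ 0.43848552 -0.03298482  0.07535959]
```

View pics/side_u.png

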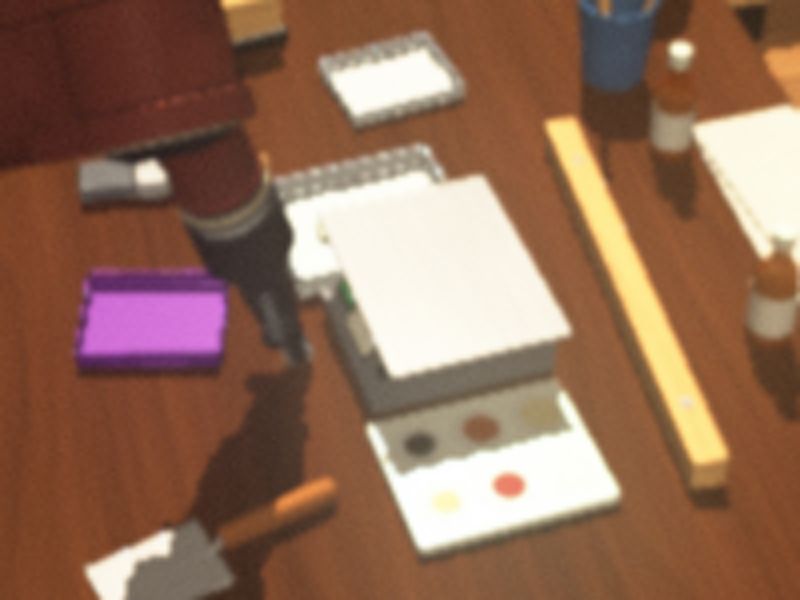

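Run:
```python
from fk import *
tl=np.radians(15)
P0=tcp_push([.468,-.0335],tl,zlow=.001)
for s in list(np.arange(.02,.09,.012)):
    P=P0+s*Hd
    try: arm.line_to(P.tolist(),.05)
    except arm.MotionError as e: print(s,e);break
    st(f'{s+.468:.3f}')
    F=np.array(arm.read_ft_force())
    if F[0]<-8: break
for n in("side","top"): cv2.imwrite(f"pics/{n}_v.png",cv2.resize(snapshot(n)[100:250,170:370],(800,600),interpolation=2))
```

```text
0.488 t 19.73 p [ 0.4585 -0.0333  0.0743] F [-0.19  0.38  0.56] op 0.0
0.500 t 20.12 p [ 0.4709 -0.0336  0.0744] F [0.46 0.61 0.32] op 0.001
0.512 t 20.52 p [ 0.4832 -0.0337  0.0745] F [-0.39 -0.51  0.02] op 0.001
0.524 t 20.91 p [ 0.4952 -0.034   0.0745] F [ 0.18 -0.55 -0.03] op -0.001
0.536 t 21.3 p [ 0.5072 -0.0342  0.0745] F [ 0.53  0.87 -0.05] op -0.0
0.548 t 21.69 p [ 0.5192 -0.0344  0.0745] F [ 0.14 -0.06 -0.8 ] op 0.001
```

View pics/side_v.png

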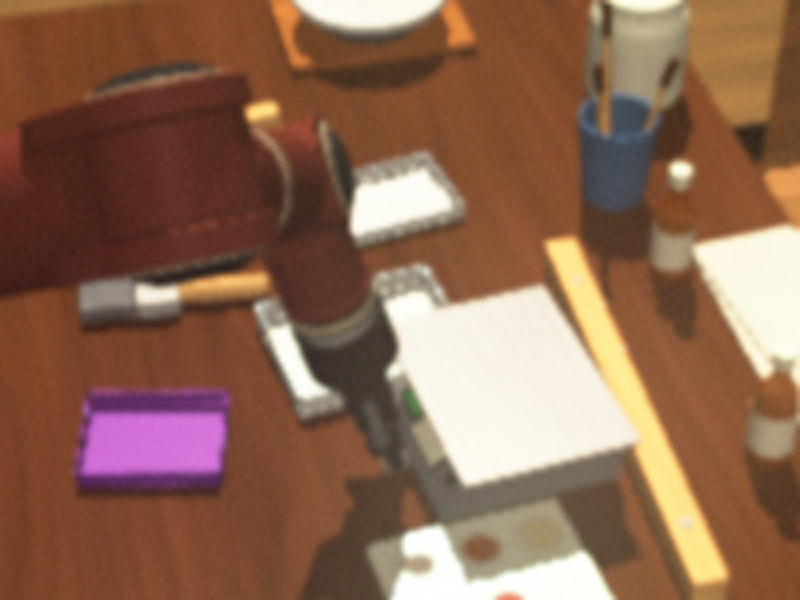

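View pics/top_v.png

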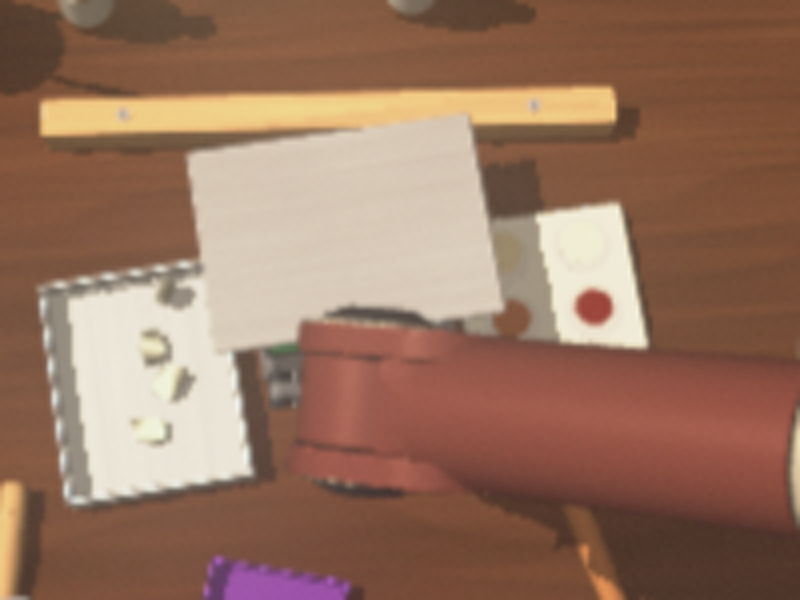

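Run:
```python
from fk import *
tl=np.radians(15)
P0=tcp_push([.468,-.0335],tl,zlow=.001)
for s in np.arange(.083,.112,.002):
    P=P0+s*Hd
    try: arm.line_to(P.tolist(),.03)
    except arm.MotionError as e: print(s,e);break
    arm.pause(.05)
    st(f'{s+.468:.3f}')
    F=np.mean([arm.read_ft_force() for _ in range(3)],0)
    if F[0]<-6 : break
for n in("side","top"): cv2.imwrite(f"pics/{n}_w.png",cv2.resize(snapshot(n)[100:250,170:370],(800,600),interpolation=2))
```

```text
0.551 t 22.09 p [ 0.5215 -0.0344  0.0743] F [-0.84 -0.2  -0.91] op -0.001
0.553 t 22.39 p [ 0.5234 -0.0344  0.0743] F [-0.91  0.14  0.26] op 0.0
0.555 t 22.69 p [ 0.5256 -0.0345  0.0743] F [-0.61  0.14 -0.95] op -0.003
0.557 t 22.99 p [ 0.5277 -0.0346  0.0744] F [-0.35  0.56  0.03] op -0.0
0.559 t 23.29 p [ 0.5297 -0.0346  0.0744] F [-0.72 -0.27 -0.56] op -0.0
0.561 t 23.59 p [ 0.5317 -0.0346  0.0744] F [-1.02  0.76 -0.25] op 0.002
0.563 t 23.89 p [ 0.5325 -0.0344  0.0742] F [-5.76  0.11  1.93] op -0.003
0.565 t 24.19 p [ 0.5331 -0.0339  0.074 ] F [-8.46  0.83  3.31] op -0.0
```

View pics/side_w.png

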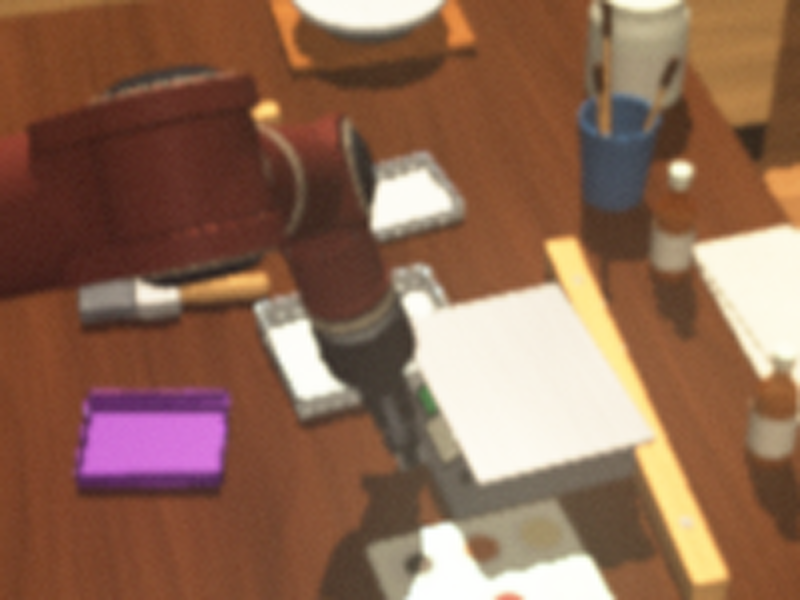

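View pics/top_w.png

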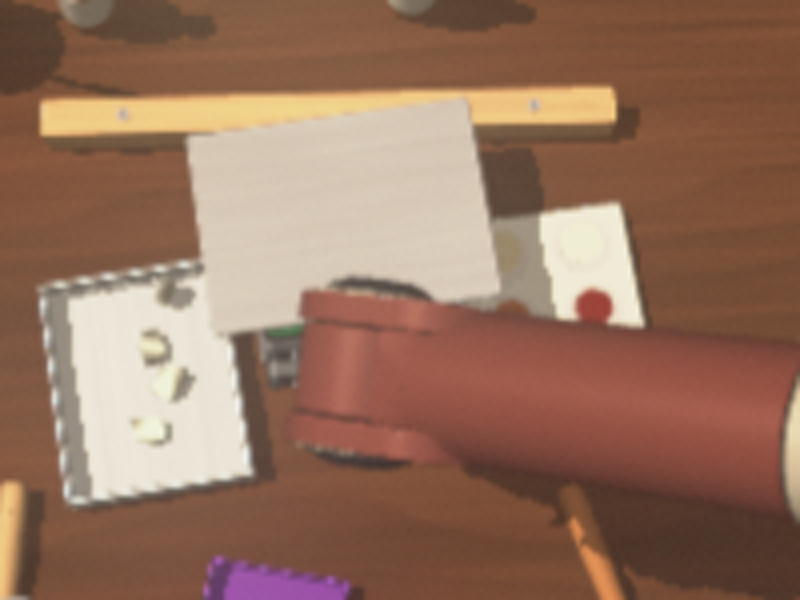

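```bash
cat >> h.py <<'E'
def pose(Pc):
    """plate corners BL,BR,FR,FL (world xy) -> centre,yaw"""
    P=np.asarray(Pc)[:,:2];Q=np.array([[.0735,.1],[.0735,-.1],[-.0735,-.1],[-.0735,.1]])
    R,_=Rot.align_vectors(np.c_[P-P.mean(0),np.zeros(4)],np.c_[Q,np.zeros(4)]);return P.mean(0)+[.0015,0],R.as_euler('zyx')[0]
E
python3 - <<'E'
from h import *
np.set_printoptions(precision=4,suppress=True)
T=lambda p:np.array(p,float)/4+[170,100]
c,y=pose(onz('top',T([(188,140),(467,100),(500,290),(215,335)]),.074));print(c,np.degrees(y))
c2,y2=pose(onz('side',T([(553,285),(650,437),(485,480),(415,342)]),.074));print('side',c2,np.degrees(y2))
for nm,p in dict(BR=(.07,-.07),BL=(.07,.07),lipL=(-.084,.07),lip0=(-.084,0),lip5=(-.084,.05)).items(): print(nm,S2W(*p,y,c))
print('tray',onz('top',T([(252,475),(203,262)]),.022))
E
```

```text
[ 0.6406 -0.0291] 6.391586549516074
side [ 0.6462 -0.0372] 8.112161149746106
BR [ 0.718  -0.0909]
BL [0.7024 0.0482]
lipL [0.5493 0.0311]
lip0 [ 0.5571 -0.0385]
lip5 [0.5516 0.0112]
tray [[0.4697 0.0408 0.022 ]
 [0.6258 0.0712 0.022 ]]
```

Run:
```python
from fk import *
tl=np.radians(15)
def go(x,y,v=.04,p=.05):
    arm.line_to(tcp_push([x,y],tl,zlow=.001).tolist(),v);arm.pause(p)
    F=np.mean([arm.read_ft_force() for _ in range(4)],0);print(round(x,4),round(y,4),'t',round(arm.read_time(),2),arm.read_tool_pos().round(4),F.round(2),flush=True);return F
go(.545,-.0345);go(.540,-.004,.08);go(.548,-.004)
n=10
for i in range(1,n+1):
    F=go(.548+.0185*i/n,-.004+.020*i/n,.03)
    if np.hypot(F[0],F[1])>10: break
for n in("side","top"): cv2.imwrite(f"pics/{n}_x.png",cv2.resize(snapshot(n)[100:250,170:370],(800,600),interpolation=2))
```

```text
0.545 -0.0345 t 24.99 [ 0.5159 -0.0341  0.0745] [0.35 0.7  1.19]
0.54 -0.004 t 25.57 [ 0.5106 -0.004   0.0742] [0.61 0.35 0.11]
0.548 -0.004 t 25.98 [ 0.5186 -0.0037  0.0743] [-0.22 -0.57  0.04]
0.5499 -0.002 t 26.27 [ 0.5203 -0.0013  0.0744] [-0.02  0.1   0.38]
0.5517 0.0 t 26.57 [0.5222 0.0006 0.0744] [ 0.4  -0.3   0.39]
0.5535 0.002 t 26.88 [0.5241 0.0026 0.0744] [-0.08 -0.2  -0.05]
0.5554 0.004 t 27.18 [0.526  0.0046 0.0744] [ 0.35 -0.18 -0.74]
0.5573 0.006 t 27.48 [0.5278 0.0066 0.0744] [-0.17  0.22 -0.37]
0.5591 0.008 t 27.77 [0.5295 0.0086 0.0743] [-1.29 -0.43 -0.93]
0.561 0.01 t 28.07 [0.5314 0.0108 0.0743] [-0.58  0.06 -0.5 ]
0.5628 0.012 t 28.38 [0.5334 0.0128 0.0744] [ 0.37  0.09 -0.54]
0.5647 0.014 t 28.68 [0.5353 0.0147 0.0744] [-1.24  0.55 -1.04]
0.5665 0.016 t 28.98 [0.5372 0.0167 0.0744] [ 0.33 -0.04  0.62]
```

View pics/side_x.png

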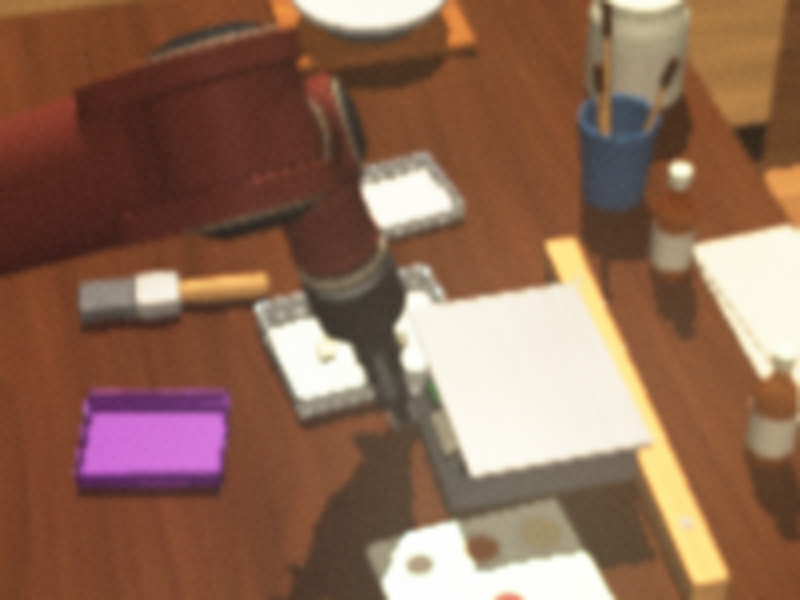

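View pics/top_x.png

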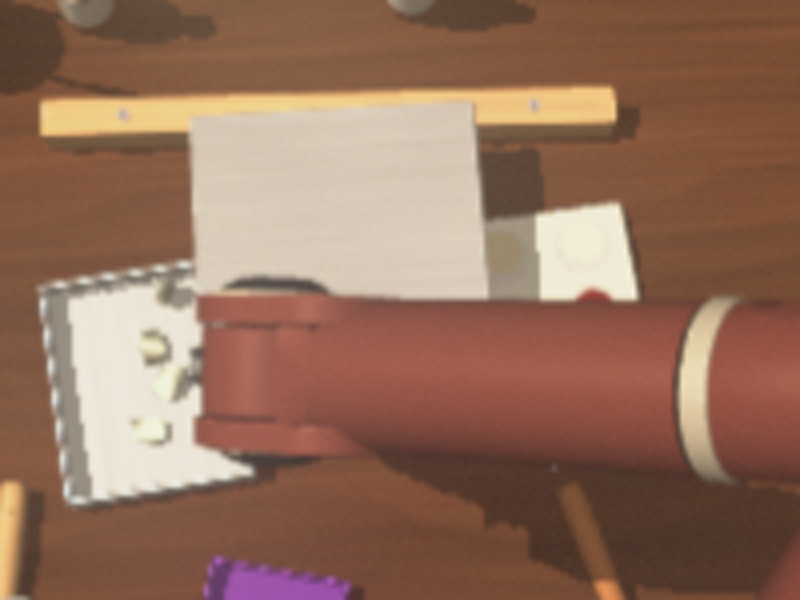

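```bash
cat >> h.py <<'E'
def go(x,y,v=.04,p=.05,tl=np.radians(15)):
    arm.line_to(tcp_push([x,y],tl,zlow=.001).tolist(),v);arm.pause(p)
    F=np.mean([arm.read_ft_force() for _ in range(4)],0);print(round(x,4),round(y,4),'t',round(arm.read_time(),2),arm.read_tool_pos().round(4),F.round(2),flush=True);return F
E
python3 - <<'E'
from fk import *
for i in range(1,9):
    F=go(.5665+.0015*i,.016+.0016*i,.03)
    if np.hypot(F[0],F[1])>9: break
x,y=.5665+.0015*i,.016+.0016*i
# back off, recentre, push at the middle
go(.555,y,.06); go(.555,-.02,.08)
for x in np.arange(.563,.58,.0015):
    F=go(x,-.02,.03)
    if F[0]<-9: break
arm.pause(.2)
go(.55,-.02,.06); arm.line_to((arm.read_tool_pos()+[-.015,0,.0]).tolist(),.1)
for n in("side","top"): cv2.imwrite(f"pics/{n}_y.png",snapshot(n));cv2.imwrite(f"pics/{n}_y2.png",cv2.resize(cv2.imread(f"pics/{n}_y.png")[100:250,170:370],(800,600),interpolation=2))
E
```

```text
0.568 0.0176 t 29.38 [0.5387 0.0181 0.0744] [ 0.41  0.76 -0.9 ]
0.5695 0.0192 t 29.68 [0.5402 0.0198 0.0744] [-0.83  0.15 -0.53]
0.571 0.0208 t 29.98 [0.5414 0.0213 0.0742] [-0.91 -0.23 -0.75]
0.5725 0.0224 t 30.27 [0.5417 0.0222 0.0739] [-3.81 -1.99  3.1 ]
0.574 0.024 t 30.57 [0.5419 0.0234 0.0735] [-7.95 -2.45  3.64]
0.5755 0.0256 t 30.88 [0.5421 0.0247 0.0732] [-10.49  -3.36   5.5 ]
0.555 0.0256 t 31.42 [0.5264 0.0263 0.0746] [ 1.08 -0.45 -0.19]
0.555 -0.02 t 32.18 [ 0.5255 -0.0189  0.0745] [-0.54 -0.46 -0.  ]
0.563 -0.02 t 32.65 [ 0.5335 -0.0193  0.0743] [-0.83 -0.11  0.81]
0.5645 -0.02 t 32.95 [ 0.535  -0.0195  0.0744] [-0.04  0.36  0.13]
0.566 -0.02 t 33.25 [ 0.5365 -0.0195  0.0744] [ 0.42  0.01 -0.7 ]
0.5675 -0.02 t 33.55 [ 0.538  -0.0195  0.0744] [-0.1  -0.16  0.47]
0.569 -0.02 t 33.85 [ 0.5395 -0.0195  0.0744] [ 0.   -0.59 -0.15]
0.5705 -0.02 t 34.15 [ 0.5401 -0.0195  0.0741] [-3.57 -0.32  1.28]
0.572 -0.02 t 34.45 [ 0.5404 -0.0195  0.074 ] [-6.67 -1.07  4.04]
0.5735 -0.02 t 34.75 [ 0.5406 -0.0195  0.0737] [-10.46  -0.71   5.63]
0.55 -0.02 t 35.54 [ 0.5212 -0.0195  0.0745] [ 0.55  0.12 -0.22]
```

View pics/side_y2.png

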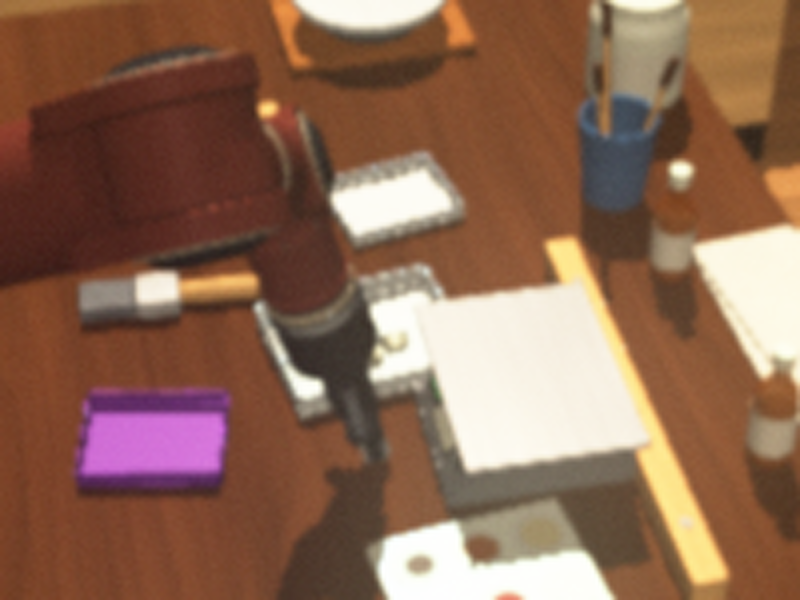

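View pics/top_y2.png

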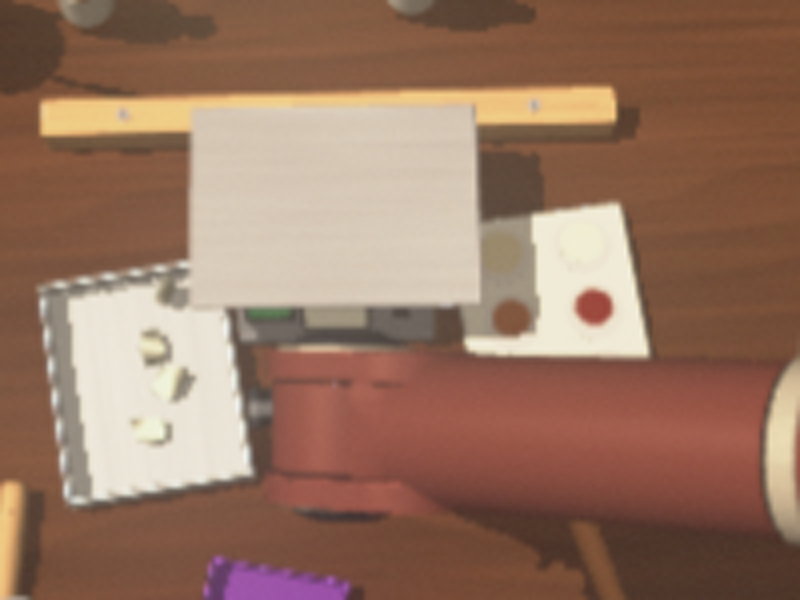

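Run:
```python
from h import *
np.set_printoptions(precision=4,suppress=True)
T=lambda p:np.array(p,float)/4+[170,100]
c,y=pose(onz('top',T([(191,108),(475,104),(480,302),(188,304)]),.074));print('top',c,np.degrees(y))
c2,y2=pose(onz('side',T([(579,284),(646,443),(468,472),(416,302)]),.074));print('side',c2,np.degrees(y2))
# plate edge lines by colour mask
a=cv2.imread('pics/top_y.png');h=cv2.cvtColor(a,cv2.COLOR_BGR2HSV)
# back edge: per column largest gradient from batten(yellow, high sat) to plate (low sat)
s=h[:,:,1].astype(float);pts=[]
for u in range(222,286,2):
    col=s[120:145,u];g=np.diff(col);k=np.argmin(g);pts.append((u,120+k+.5))
p=onz('top',pts,.074);f=np.polyfit(p[:,1],p[:,0],1);print('back edge plate dx/dy deg',np.degrees(np.arctan(f[0])),'x at y=-.02',np.polyval(f,-.02))
v=a[:,:,2].astype(float);pts=[]
for u in range(222,282,2):
    col=v[165:185,u];g=np.diff(col);k=np.argmin(g);pts.append((u,165+k+.5))
p=onz('top',pts,.074);f=np.polyfit(p[:,1],p[:,0],1);print('front edge',np.degrees(np.arctan(f[0])),np.polyval(f,-.02))
# batten back top edge
pts=[]
for u in list(range(184,214,2))+list(range(292,320,2)):
    col=v[112:132,u];g=np.diff(col);k=np.argmax(g);pts.append((u,112+k+.5))
p=onz('top',pts,.03);f=np.polyfit(p[:,1],p[:,0],1);print('batten back',np.degrees(np.arctan(f[0])),np.polyval(f,-.02))
pts=[]
for u in list(range(184,214,2))+list(range(292,320,2)):
    col=v[126:140,u];g=np.diff(col);k=np.argmin(g);pts.append((u,126+k+.5))
p=onz('top',pts,.03);f=np.polyfit(p[:,1],p[:,0],1);print('batten front top',np.degrees(np.arctan(f[0])),np.polyval(f,-.02))
k=onz('top',T([(305,304),(367,304),(305,327),(366,327)]),.024);print('key',k)
print(onz('side',T([(432,405),(455,450)]),.028))
```

```text
top [ 0.6494 -0.0232] -1.885579353072142
side [ 0.651  -0.0245] -2.073447717795272
back edge plate dx/dy deg 1.3678663256652053 x at y=-.02 0.7204922275723257
front edge 2.9060527965239626 0.5713045918564037
batten back 0.9775906131686458 0.7505997500147187
batten front top 0.972569704464106 0.7223899601811279
key [[ 0.5908 -0.0006  0.024 ]
 [ 0.589  -0.0446  0.024 ]
 [ 0.5739  0.      0.024 ]
 [ 0.5721 -0.0431  0.024 ]]
[[ 0.5781  0.0016  0.028 ]
 [ 0.5836 -0.0537  0.028 ]]
```

Run:
```python
from fk import *
go(.55,-.065,.08)
for x in np.arange(.563,.58,.002):
    F=go(x,-.065,.03)
    if F[0]<-8: break
go(.55,-.065,.06)
p=arm.read_tool_pos(); arm.line_to([p[0]-.01,-.03,.125],.1)
np.set_printoptions(precision=3,suppress=True)
print('t',arm.read_time(),arm.read_joint_positions())
for td in(34,36,38):
  tl=np.radians(td); q=down(BY+np.pi/2,tl);d=np.sin(tl)*Hd-np.cos(tl)*UP
  for off in(0,.03,.045): print(td,off,arm.ik((np.array([.580,-.0225,.028])-(.073+off)*d).tolist(),q))
cv2.imwrite("pics/top_z.png",cv2.resize(snapshot('top')[100:250,170:370],(800,600),interpolation=2))
```

```text
0.55 -0.065 t 36.73 [ 0.5204 -0.0638  0.0745] [-0.02  0.42 -0.27]
0.563 -0.065 t 37.36 [ 0.5334 -0.0644  0.0743] [-0.02 -1.05 -0.43]
0.565 -0.065 t 37.66 [ 0.5355 -0.0645  0.0744] [-0.54  0.23 -0.17]
0.567 -0.065 t 37.96 [ 0.5375 -0.0645  0.0744] [-0.16 -0.24  0.19]
0.569 -0.065 t 38.26 [ 0.5391 -0.0647  0.0742] [-1.58 -0.54  0.7 ]
0.571 -0.065 t 38.56 [ 0.5402 -0.0649  0.0739] [-5.36 -1.96  3.31]
0.573 -0.065 t 38.86 [ 0.5405 -0.0648  0.0736] [-8.28 -1.28  5.67]
0.55 -0.065 t 39.44 [ 0.5211 -0.0644  0.0746] [ 0.05 -0.27  0.29]
t 40.2083 [ 0.715  0.961 -1.177  2.143  1.496  0.887  0.183]
34 0 [ 0.634  1.038 -1.04   2.283  2.199  0.937 -0.391]
34 0.03 [ 0.658  0.984 -1.084  2.321  2.148  0.933 -0.385]
34 0.045 [ 0.671  0.956 -1.107  2.338  2.12   0.928 -0.381]
36 0 [ 0.626  1.044 -1.023  2.308  2.27   0.966 -0.452]
36 0.03 [ 0.648  0.991 -1.067  2.349  2.222  0.964 -0.451]
36 0.045 [ 0.661  0.963 -1.09   2.368  2.196  0.96  -0.45 ]
38 0 [ 0.617  1.051 -1.005  2.332  2.339  0.999 -0.51 ]
38 0.03 [ 0.637  1.    -1.048  2.377  2.294  0.999 -0.514]
38 0.045 [ 0.649  0.972 -1.07   2.397  2.27   0.997 -0.516]
```

View pics/top_z.png

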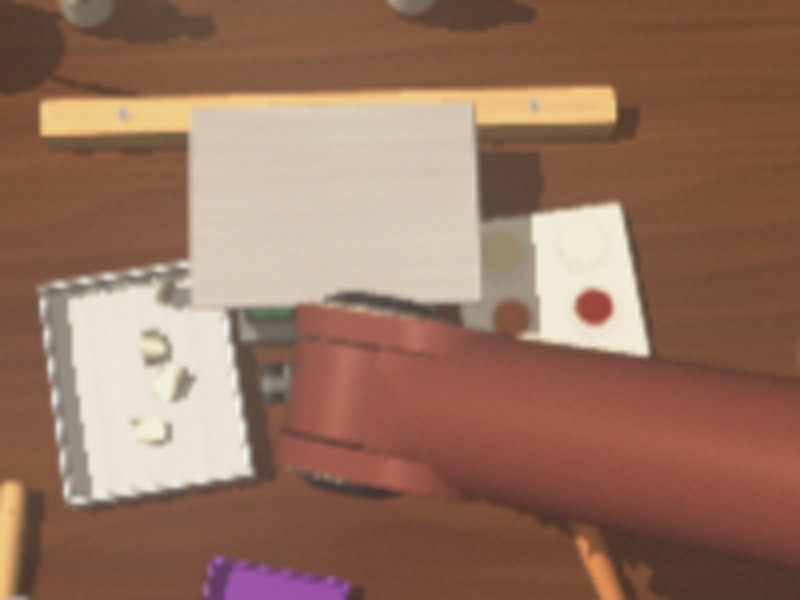

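Run:
```python
from fk import *
tl=np.radians(36);q=down(BY+np.pi/2,tl);d=np.sin(tl)*Hd-np.cos(tl)*UP
k=np.array([.580,-.0225,.028])
g=lambda off:(k-(.073+off)*d).tolist()
arm.movep(g(.045),q);arm.pause(.1)
F0=np.mean([arm.read_ft_force() for _ in range(8)],0);st('above')
arm.line_to(g(.008),.06)
for off in np.arange(.006,-.0125,-.0015):
    arm.line_to(g(off),.03);arm.pause(.03)
    F=np.mean([arm.read_ft_force() for _ in range(4)],0)-F0
    dep=(np.array(arm.read_tool_pos())-g(0))@d
    print(round(off*1e3,1),'t',round(arm.read_time(),2),'axial',round(-F@d,2),F.round(2),'depth mm',round(dep*1e3,2),flush=True)
    if -F@d>13: break
```

```text
above t 41.07 p [ 0.5114 -0.0217  0.1235] F [0.62 0.21 0.66] op 0.001
6.0 t 42.12 axial -0.35 [-0.21 -0.46 -0.58] depth mm -6.14
4.5 t 42.4 axial -0.19 [-1.33  0.03 -1.2 ] depth mm -4.49
3.0 t 42.68 axial -0.43 [-0.43 -0.44 -0.84] depth mm -2.93
1.5 t 42.97 axial -0.53 [-0.84  0.48 -1.27] depth mm -1.45
0.0 t 43.25 axial -0.22 [-1.31  0.09 -1.23] depth mm 0.05
-1.5 t 43.53 axial 1.08 [-1.52  0.16  0.23] depth mm 1.45
-3.0 t 43.82 axial 4.81 [-3.63 -1.03  3.32] depth mm 2.66
-4.5 t 44.1 axial 5.71 [-4.23 -0.16  3.99] depth mm 4.12
-6.0 t 44.38 axial 7.23 [-4.23 -1.14  5.88] depth mm 5.48
-7.5 t 44.67 axial 9.51 [-5.28 -1.02  7.94] depth mm 6.66
-9.0 t 44.95 axial 20.7 [-12.68  -2.47  16.4 ] depth mm 6.82
```

Run:
```python
from fk import *
tl=np.radians(36);q=down(BY+np.pi/2,tl);d=np.sin(tl)*Hd-np.cos(tl)*UP
k=np.array([.580,-.0225,.028])
g=lambda off:(k-(.073+off)*d).tolist()
for i in range(4): arm.pause(.45);st()
cv2.imwrite("pics/top_k.png",cv2.resize(snapshot('top')[100:250,170:370],(800,600),interpolation=2))
cv2.imwrite("pics/side_k.png",cv2.resize(snapshot('side')[100:250,170:370],(800,600),interpolation=2))
arm.line_to(g(.045),.05);st()
```

```text
t 45.4 p [ 0.5411 -0.0217  0.0815] F [-11.69  -2.92  15.94] op 0.003
 t 45.85 p [ 0.5411 -0.0216  0.0815] F [-11.64  -2.31  17.98] op -0.005
 t 46.3 p [ 0.5411 -0.0216  0.0815] F [-11.2   -2.33  17.57] op -0.001
 t 46.75 p [ 0.5411 -0.0216  0.0815] F [-11.15  -2.48  17.56] op 0.003
 t 48.08 p [ 0.5108 -0.0214  0.1233] F [ 0.32 -0.53 -0.36] op -0.002
```

View pics/side_k.png

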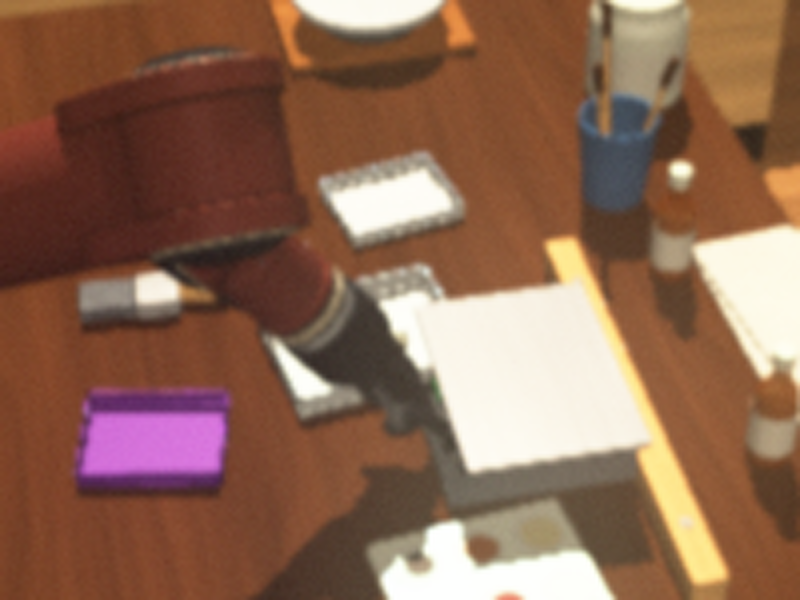

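The stop was stiff and held for about 1.9 s. I have time for one more confirming press, exactly along the key's normal.

Run:
```python
from fk import *
tl=np.radians(38);q=down(BY+np.pi/2,tl);d=np.sin(tl)*Hd-np.cos(tl)*UP
k=np.array([.580,-.0225,.028])
g=lambda off:(k-(.073+off)*d).tolist()
F0=np.mean([arm.read_ft_force() for _ in range(8)],0)
arm.line_to(g(.02),.08,ori=q)
arm.line_to(g(.001),.06);st()
for off in list(np.arange(0,-.0085,-.0007)):
    arm.line_to(g(off),.03);arm.pause(.03)
    F=np.mean([arm.read_ft_force() for _ in range(6)],0)-F0
    dep=(np.array(arm.read_tool_pos())-g(0))@d
    print(round(off*1e3,1),'axial',round(-F@d,2),'depth mm',round(dep*1e3,2),flush=True)
    if -F@d>18: break
if -F@d<18: arm.line_to(g(-.0092),.03)
arm.pause(1.3);st('held')
arm.line_to(g(.03),.08);st()
```

```text
t 49.02 p [ 0.5345 -0.0217  0.0861] F [-0.96  0.87 -0.03] op 0.002
0.0 axial 0.87 depth mm -0.14
-0.7 axial 1.46 depth mm 0.68
-1.4 axial 1.39 depth mm 1.43
-2.1 axial 4.77 depth mm 1.73
-2.8 axial 5.59 depth mm 2.63
-3.5 axial 6.53 depth mm 3.42
-4.2 axial 7.47 depth mm 4.08
-4.9 axial 7.78 depth mm 4.7
-5.6 axial 8.03 depth mm 5.34
-6.3 axial 8.38 depth mm 5.98
-7.0 axial 9.41 depth mm 6.62
-7.7 axial 12.9 depth mm 6.8
-8.4 axial 17.93 depth mm 6.85
held t 54.25 p [ 0.5392 -0.0217  0.0799] F [-12.95  -3.07  19.19] op 0.003
 t 54.89 p [ 0.5169 -0.0216  0.1092] F [ 0.91 -0.11 -0.52] op -0.002
```

The force curve is clear: the key starts at 4.8 N (depth 1.7 mm) and stops hard at 6.8 mm, which is 5.1 mm of travel. Now I'll retreat and check.

Run:
```python
from fk import *
p=arm.read_tool_pos()
q=down(BY+np.pi/2,np.radians(15))
arm.movep([.43,.0,.24],q);st()
j=np.array(arm.read_joint_positions()); 
arm.move_j([j[0]+0.9]+j[1:].tolist()) ; st()
for n in("side","top"): cv2.imwrite(f"pics/{n}_f.png",snapshot(n));cv2.imwrite(f"pics/{n}_f2.png",cv2.resize(cv2.imread(f"pics/{n}_f.png")[100:250,170:370],(800,600),interpolation=2))
```

```text
t 56.08 p [ 0.4298 -0.0005  0.2394] F [ 0.38  0.15 -0.18] op -0.003
 t 57.52 p [ 0.2677 -0.3363  0.2395] F [-0.41 -0.15  0.07] op 0.002
```

View pics/side_f.png

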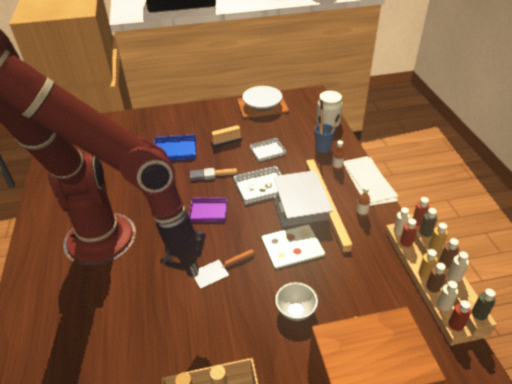

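View pics/top_f2.png

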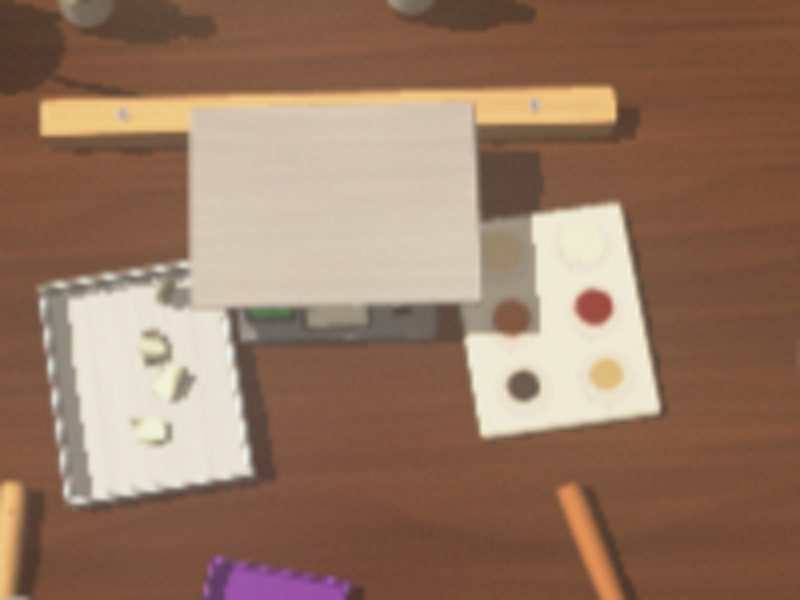

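Run:
```python
from h import *
from station import ticket
T=lambda p:np.array(p,float)/4+[170,100]
c,y=pose(onz('top',T([(190,107),(474,102),(480,301),(188,304)]),.074));print('top',c,np.degrees(y))
a=cv2.imread('pics/top_f.png');s=cv2.cvtColor(a,cv2.COLOR_BGR2HSV)[:,:,1].astype(float)
pts=[(u,120+np.argmin(np.diff(s[120:145,u]))+.5) for u in range(222,286,2)]
p=onz('top',pts,.074);f=np.polyfit(p[:,1],p[:,0],1);print('back edge deg',np.degrees(np.arctan(f[0])),np.polyval(f,-.02))
arm.pause(.2);print(arm.read_time(),ticket.finish_job())
```

```text
top [ 0.65017061 -0.02284714] -1.6526624055229315
back edge deg 0.996176140856485 0.7213987273167778
the job is handed in; nothing more can be done
57.8167 None
```

The job is done and was handed in at 57.8 s of the 72 s. No verdict was reported, so what follows rests on my own checks.

**What I did**
- **Sweep:** I swept all four flakes off the plate in one pass with the held scraper, about 2 mm above the plate. Then I put the scraper back where it had stood.
- **Push to batten:** The first push at the lip jammed with the scale still turned and its right rear corner on the batten (8.5 N). I mended it by pushing at the left end of the lip, then the middle, then the right end, until the scale was seated.
- **Zero key:** I pressed the key twice, tilted 36 and 38 degrees. The second press was only to confirm the first. The force was 21 to 23 N at most, and the presses were held about 1.9 s and 1.3 s. In the second press the key travelled about 5.1 mm to a hard stop.

**Last checks**
- **Flakes:** All four are visible inside the tray. One lies close to the tray's back wall.
- **Flatness:** The plate's back edge runs at 1.00 degree and the batten at 0.97, so the scale lies flat. A coarser check from hand-picked plate corners gave 1.7 degrees. Even that would mean a gap of only about 2 mm at one rear corner.
- **Other things:** The palette, bowl, brush and palette knife look unmoved. The arm is clear of everything.
- **Key out:** I judged this only from the wrist force, which fell back to about zero after letting go. I did not measure the key itself.

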